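# Close the packing case: hook the lid's tongue, swing it down, turn the catch

### The arm

A 7-joint arm with a two-finger parallel gripper is mounted at the origin on the work surface. World frame = base frame: x ahead of the robot, y to its left, z up, the work surface at z = 0. Lengths are in m, angles in rad, forces in N, time in s.
With the tool pointing down it reaches from about 0.4 to 0.9 m from the base axis. Payload 5.5 kg.
Tool frame: the origin (TCP) lies midway between the tips of the shut fingers; the grasp point (between the pads) lies 19 mm behind it; x points along the fingers, y is the direction in which the jaws open and shut, and the axes are right-handed (so a half turn about x gives the same grasp; the last joint's range is limited). The gripper opens to 92 mm and grips with 3 to 60 N. Pads are 19 mm wide; open, the fingers measure 130 mm over their backs; the gripper's body (75 mm by 190 mm) begins 47 mm behind the grasp point.
Start: joints at [1.58, 0.501, -0.427, 1.55, 0.221, 1.138, -0.21], TCP at [0.163, -0.629, 0.227] pointing down, gripper open.
Joint ranges: [-2.88, 2.88], [-0.31, 2.03], [-1.54, 1.56], [0.2, 2.42], [-1.41, 4.55], [0.19, 2.02], [-2.57, 2.57]. Speed limits (rad/s): [2.57, 2.57, 3.14, 3.14, 3.14, 3.14, 3.14].

### API

Orientations are given as a rotation vector (axis times angle).
In Python, from station import arm gives the robot as it stands.
- The arm moves only by the tool step_arm, never from a script. Its argument "rows" is one flat list of numbers, 7 for each row, row after row: the shift along the world's x, y, z in units of 25 mm (1.0 is 25 mm), then the turn, a rotation vector about the world's x, y, z in rad, then the opening, from 0 (shut) to 1 (fully open). A call has 1 to 8 rows; each row shifts and turns the commanded pose from where the row before left it; what a row does not reach is not made up. A row lasts 1/12 s, in which the tool goes at most 41.7 mm and 7.16 degrees, less where a joint would pass 70% of its speed; a pose out of reach is approached as far as the arm can. A call is refused whole if a number of a shift passes 1 or a number of a turn 0.125, either way. A call with a gripper value outside its range is refused whole. The fingers move at their own pace and stop on an object; the grip force is fixed at half the most. Time passes only in rows, so rows that do not move let the fingers close. It gives the time, the measured TCP pose, the force and the opening at its end, in the units of the state.
- arm.state(): the state, without advancing time (a new reading comes with each control period).
- arm.get_image(name): name is "side" or "top" or "wrist"; returns a dict with "img" (420x560x3 uint8, blue, green, red), "range_z" (420x560 float32, m along the optical axis (not along the pixel's ray), 0 where there is no reading), "fx", "fy", "cx", "cy" (pixels), "k1" (the pictures are not rectified: a ray, as slopes to the right and down, at radius r is drawn at 1 + k1 r^2 times it, then the intrinsics apply), "T" (4x4, takes a point from camera to world coordinates). Camera axes: x right, y down, z forward; pixel columns grow to the right and rows downward; lengths in m; the calibration is good to about 2 mm. A picture is of the moment at which its call begins.
- arm.hand_in(): hands the job in, once; it reports no verdict.
Trained networks look in the newest picture that a camera, given by its name, has taken for a name from the list of things; names that differ only in an ending like _2 or _b are one class to them, and where a whole thing is asked for, a point or a joint stands for the part that bears it (a point fixed in the world has none). Each returns a list of dicts, best first, with "confidence" (0 to 1); they miss things now and then, are a little off and sometimes report something else, mostly with a low value. They report only what shows in the picture. A call takes as long as a camera call.
- arm.find_in(camera, name): "at" ([row, column] in pixels, amid what is visible of it).
- arm.outline_of(camera, name): "region" (420x560 bool, what is visible of it) and "at" ([row, column] in pixels, amid what is visible of it).
The state is a dict: "clock": time; "qpos": joint angles; "joint_vel": joint speeds; "effort": joint torques, N m; "position": TCP position; "eef_rot": TCP orientation; "wrist_force": force on the tool from outside, world axes, zero at the start; "moment": the same for the moment, N m; "gripper_width": finger opening in m.
Only numpy, scipy, OpenCV 4.12 (cv2) and the standard library are available. Lean on these libraries where they do the work, as an engineer would, in place of code of your own. Each camera call takes 0.05 s, during which the arm holds its last target.

### The job

Close the open packing case with the lid that has a tongue: with the lid tilted, hook the tongue into the slot under the lip at one end of the case, then swing the lid down until it lies flat inside the rim. Then turn the steel turn-button until it points straight across the lid, let go of everything, and leave the plain lid, the tape core and the small carton where they are.

Things in the scene. Friction and masses are not known exactly. Their poses are not given: they have to be found in the camera images.
- case: open grey plastic packing case, fixed, 177 x 138 mm, 60 mm high to the rim (68 at the lip), white discs inside up to 43 mm. Origin: underside, below the centre of the lid's seat; x points along the case from its slotted lip end (the end nearer the robot) to the turn-button end, y across, z up
- seat (a point): centre of the lid's seat, at ledge height, 50 mm above the case's origin; axes as the case. The recess is 137 mm along x (from -68.5 to 68.5) by 118 mm along y, 7 and 8 mm more than the lid's plate; its side and button-end walls rise 10 mm above the ledge. The lid cannot be laid in flat: the tongue must go in first. Seated, the lid's origin lies at this point, within about 3.5 mm
- slot (a point): middle of the slot's lower edge, on the inner face of the lip end, at ledge height; axes as the case. The slot is 84 mm wide, 12 mm high, passes through the 12 mm end wall towards -x, and is roofed by the lip (top 18 mm above this point). The tongue goes 12.5 mm in when the lid is centred: 9 mm at least, or the free edge will not drop inside the rim; the lid's shoulders stop it at 16 mm
- lid: loose grey plastic lid (about 0.16 kg), lying flat: plate 130 (x) x 110 (y) x 8 mm with two thin dark lines on top; a tongue 16 mm long, 70 wide, 5 thick, flush with the underside, sticks out of the middle of its -x edge; on top an upright grip rib. Origin: centre of the plate's underside; z up
- rib_top (a point): centre of the top of the lid's grip rib, 42 mm above the lid's underside and 4 mm towards the tongue from its origin, near the centre of mass. The rib is 50 mm long (lid x), 14 mm thick (lid y) and 34 mm high above the plate: pinch it across its thickness from above
- tongue_tip (a point): middle of the tongue's tip, lower edge: 81 mm from the lid's origin along its -x
- free_edge (a point): middle of the lid's other end, lower edge: 65 mm from the lid's origin along its +x
- button (a joint): angle of the steel turn-button, rad: 0 points out away from the case (case +x), 1.57 along the end wall (case +y), 3.14 straight across the lid (case -x; stop). Grows counter-clockwise seen from above; starts between 0.7 and 1.35; light friction (about 1.3 N at the peg), stays where it is left
- pivot (a point): pivot of the turn-button, on the rim of the case's end wall opposite the lip, 82.5 mm along the case's x, 60 mm above its origin
- button_peg (a point): centre of the top of the turn-button's upright round peg (12 mm across, 25 mm tall, to push against), 40 mm from the pivot and 92.5 mm above the case's underside. The bar under it is 14 mm wide and 6 mm thick, reaches 48 mm from the pivot, and its underside is 1.5 mm above the rim, 3.5 mm above a seated lid
- plain_lid: bystander: a loose grey plate of 130 x 110 x 8 mm with a round black knob and no tongue, for another case. Origin: underside centre
- tape: bystander: bare cardboard tape core, 68 mm across, 40 mm high. Origin: underside centre
- small_carton: bystander: closed cardboard box 120 x 90 x 60 mm. Origin: underside centre

How it is judged:
On the way, in this order (a step that is already met when the one before it is completed fails the run):
1. the tongue is in the slot under the lip while the lid is still tilted, its free edge up (x of tongue_tip in the frame of slot below -0.004 m and y of tongue_tip in the frame of slot between -0.012 and 0.012 m and z of tongue_tip in the frame of slot between -0.004 and 0.009 m and angle between lid's own z axis and vertical between 0.06 and 0.7 rad and z of free_edge in the frame of slot above 0.01 m), for 0.1 s.
2. the lid lies flat inside the rim, tongue in the slot, the turn-button not yet over it (x of tongue_tip in the frame of slot between -0.02 and -0.006 m and y of tongue_tip in the frame of slot between -0.012 and 0.012 m and z of tongue_tip in the frame of slot between -0.004 and 0.009 m and z of free_edge in the frame of slot between -0.004 and 0.003 m and angle between lid's own z axis and vertical below 0.035 rad and value of joint button below 2 rad), for 0.2 s.
At the end, for the whole second after the job is handed in: the tongue's tip is 6 to 20 mm deep in the slot and within 12 mm of its middle, the lid lies within 2 degrees of level with its free edge on the ledge (3 mm at most above it), at rest, and the turn-button points across the lid (2.8 rad or more) (x of tongue_tip in the frame of slot between -0.02 and -0.006 m and y of tongue_tip in the frame of slot between -0.012 and 0.012 m and z of tongue_tip in the frame of slot between -0.004 and 0.009 m and z of free_edge in the frame of slot between -0.004 and 0.003 m and angle between lid's own z axis and vertical below 0.035 rad and value of joint button above 2.8 rad and linear speed of lid below 0.02 m/s); the robot touches nothing.
It fails at once if the plain lid is pushed more than 30 mm or tipped over (distance of plain_lid from where it was at the start of the episode above 0.03 m or angle between plain_lid's own z axis and vertical above 0.5 rad).
It fails at once if the tape core is pushed more than 30 mm or tipped over (distance of tape from where it was at the start of the episode above 0.03 m or angle between tape's own z axis and vertical above 0.5 rad).
It fails at once if the small carton is pushed more than 30 mm or tipped over (distance of small_carton from where it was at the start of the episode above 0.03 m or angle between small_carton's own z axis and vertical above 0.5 rad).
It also fails if it takes over 61 s, if anything falls off the work surface, if the arm or the gripper's body presses on something with over 40 N, if the wrist force passes 120 N, or if a joint passes its speed limit or range.

## Working session

There is one attempt and no reset: what is moved stays moved. The work goes in short steps, Python scripts to look and compute and a tool call to move; the robot and the scene stay as the last step left them, time stands still between calls to the robot, and variables do not carry over. Pictures are saved under pics/ and viewed, and the job is handed in when it is done.

Besides the shell and the picture viewer there is one more tool, called as a command line: name --argument value ..., lists and objects as JSON in quotes. step_arm: Moves the arm, as the interface text tells. Its arguments: {"type":"object","properties":{"rows":{"type":"array"}},"required":["rows"]}

```bash
mkdir -p pics; ls
cat > h.py <<'E'
import numpy as np, cv2
from scipy.spatial.transform import Rotation as R
from station import arm
def snap(c,fn=None):
    d=arm.get_image(c)
    if fn: cv2.imwrite('pics/'+fn,d['img'])
    return d
def cloud(d):
    h,w=d['range_z'].shape
    v,u=np.mgrid[0:h,0:w].astype(float)
    xd=(u-d['cx'])/d['fx'];yd=(v-d['cy'])/d['fy']
    x,y=xd.copy(),yd.copy()
    for _ in range(20):
        s=1+d['k1']*(x*x+y*y); x=xd/s;y=yd/s
    z=d['range_z'].astype(float)
    P=np.stack([x*z,y*z,z],-1)
    T=np.array(d['T'])
    W=P@T[:3,:3].T+T[:3,3]
    W[z<=0]=np.nan
    return W
def proj(d,p):
    T=np.array(d['T']);q=T[:3,:3].T@(np.array(p)-T[:3,3])
    x,y=q[0]/q[2],q[1]/q[2];s=1+d['k1']*(x*x+y*y)
    return np.array([d['cx']+d['fx']*x*s,d['cy']+d['fy']*y*s])
E
python3 - <<'E'
from h import *
s=arm.state();print({k:np.round(v,3) for k,v in s.items()})
for c in ['top','side','wrist']:
    d=snap(c,c+'0.png'); print(c,d['fx'],d['k1'],np.round(d['T'],3).tolist())
    np.savez('/tmp/'+c+'0.npz',**d)
    for n in ['case','lid','plain_lid','button','button_peg','rib_top','tape','small_carton']:
        r=arm.find_in(c,n); print(c,n,[(np.round(x['at']).tolist(),round(x['confidence'],2)) for x in r[:3]])
E
```

```text
pics
{'clock': np.float64(0.0), 'qpos': array([ 1.58 ,  0.502, -0.427,  1.551,  0.221,  1.138, -0.21 ]), 'joint_vel': array([-0.001, -0.   , -0.002,  0.001,  0.001,  0.   ,  0.   ]), 'effort': array([-1.0000e-03, -5.6660e+01, -5.8160e+00, -2.7911e+01, -6.9000e-02,
        3.1000e-02,  0.0000e+00]), 'position': array([ 0.163, -0.629,  0.226]), 'eef_rot': array([ 2.087,  0.268, -2.087]), 'wrist_force': array([-0.09 ,  0.23 ,  0.091]), 'moment': array([-0.009,  0.033,  0.034]), 'gripper_width': np.float64(0.092)}
top 512.5850425785744 -0.10168333964329158 [[0.025, -0.982, 0.185, 0.369], [-1.0, -0.026, -0.0, -0.096], [0.005, -0.185, -0.983, 1.361], [0.0, 0.0, 0.0, 1.0]]
top case [([202.0, 165.0], 0.61)]
top lid [([248.0, 312.0], 0.88)]
top plain_lid [([156.0, 253.0], 0.56)]
top button [([156.0, 253.0], 0.19)]
top button_peg [([177.0, 149.0], 0.47)]
top rib_top [([247.0, 313.0], 0.81), ([212.0, 404.0], 0.33)]
top tape [([270.0, 246.0], 0.92)]
top small_carton [([213.0, 403.0], 0.72)]
side 441.4878323868693 -0.08096476070030043 [[-0.978, -0.146, 0.148, 0.457], [-0.207, 0.636, -0.744, 0.569], [0.015, -0.758, -0.652, 0.658], [0.0, 0.0, 0.0, 1.0]]
side case [([343.0, 226.0], 0.57)]
side lid [([205.0, 315.0], 0.64)]
side plain_lid []
side button [([346.0, 167.0], 0.76)]
side button_peg [([345.0, 168.0], 0.89)]
side rib_top [([208.0, 316.0], 0.96)]
side tape [([272.0, 334.0], 0.83)]
side small_carton [([138.0, 294.0], 0.59)]
wrist 333.9614541082675 -0.010225332192678394 [[0.251, -0.93, -0.267, 0.235], [-0.968, -0.241, -0.069, -0.612], [-0.0, 0.276, -0.961, 0.385], [0.0, 0.0, 0.0, 1.0]]
wrist case []
wrist lid []
wrist plain_lid []
wrist button []
wrist button_peg []
wrist rib_top []
wrist tape []
wrist small_carton []
```

View pics/top0.png

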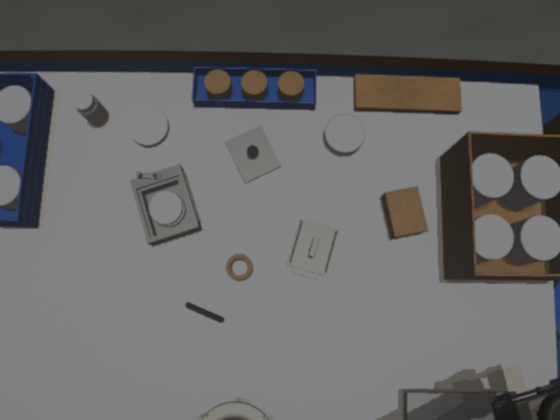

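View pics/side0.png

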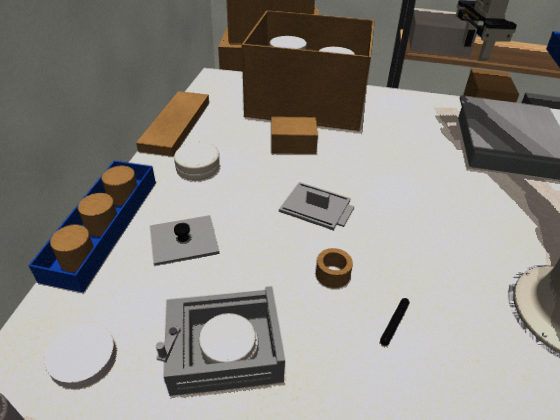

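The top view shows the case at left (col 165, row 205) with its button end up, the lid at (313, 248) with its tongue toward the robot, the tape at (240, 267), the plain lid at (253, 154) and the carton at (405, 212). Next I'll measure their poses from the range data.

Run:
```python
from h import *
d=dict(np.load('/tmp/top0.npz')); 
for nm,(r0,r1,c0,c1) in {'case':(155,255,120,215),'lid':(205,290,275,350)}.items():
    im=d['img'][r0:r1,c0:c1]; 
    im=cv2.resize(im,None,fx=6,fy=6,interpolation=cv2.INTER_CUBIC); im=cv2.convertScaleAbs(im,alpha=1.8)
    cv2.imwrite(f'pics/top_{nm}.png',im)
W=cloud(d)
print('table z',np.nanmedian(W[290:320,250:400,2]))
np.set_printoptions(linewidth=250,suppress=True)
print((W[205:290:4,275:350:4,2]*1000).round())
print((W[155:255:4,120:215:4,2]*1000).round())
```

```text
table z -0.0007882126489227037
[[ -0.  -1.  -0.  -4.  -1.  -3.  -1.  -2.  -3.  -2.  -3.  -1.   1.  -9.  -4.   4.  -1.   5.  -3.]
 [ nan  -3.  -3.  -0.   1.   2.   1.  -2.  -0.  -2.  -1.  -1.  -1.  -3.  -2.   0.  -0.  -5.  -3.]
 [ -1.  -2.  -2.  -3.  -5.  -0.  -2.  -3.   3.   1.  -0.  -3.  -3.  -3.  -2.  -6.  -3.  -2.  -4.]
 [ -1.  -7.  -1.  -7.  -4.   0.  -4.   3.   2.  -3.  -7.  -2.  -2.  -2.  -6.   2.  -3.   0.   8.]
 [  3.   1.  -3.  -3.  -8.  -4.   9.  11.   8.   5.   2.   1.  -6.   1.  -2.  -3.  -4.  -6.  -3.]
 [-10.  -0.  -3.   0.  -1.   2.   8.   6.  11.   8.   9.   6.   9.   1.  -6.  -1.  -5.   0.  -2.]
 [  4.   2.   1.  -5.  -5.  -1.   7.  11.   2.  10.   6.  10.   3.   8.   6.   4.   2.  -2.   2.]
 [ -2.  -2.   3.  -2.   2.   2.   8.   5.   7.   7.   6.   9.   8.   5.   4.   4.  -3.  -2.  -2.]
 [  5.  -4.   3.  -0.  -4.  14.  11.   4.   5.   8.   8.   6.   7.   8.   5.  10.   1.  -3.  -4.]
 [ -1.  -3.   2.  -2.  -2.   7.   5.   6.   8.   5.  37.   8.   7.   8.   5.  12.   1.  -5.  -3.]
 [ -3.   4.  -1.   1.  -3.   7.   7.   9.  10.   5.  38.  13.   5.   9.   8.   4.   0.  -
[... 2863 characters left out ...]
.  0.]
 [-5. -7. nan -1. -5. -0. 64. 51. 36. 10. -1.  8. 16.  7. 11.  8. 65. 65. 65. 65. 26. -0. -4.  2.]
 [-3.  1. -2. -2.  2.  3.  2. 57. 49.  7.  4.  7. 66. 69. 66. 66. 65. 50. 33. 22. -0.  0.  2. -0.]
 [ 1.  1. -2. -3.  0.  0.  1. 62. 48. 67. 70. 69. 65. 46. 41. 32. 15. -3. -1. -7.  3. -0. -1. -0.]
 [-1. -2. -1.  5.  5. -3. -4. 71. 68. 64. 49. 42. 15. -3. -1. -5. -1.  3.  4. -4. -4.  5. -2. -7.]
 [ 1. -0.  2. -2. -2. -1.  0. 60. 41. 22. -1.  0. -3.  2.  2.  2.  1.  4. -3.  2.  1.  3.  0. -4.]
 [ 1.  1. -8.  2.  2.  3.  1. -2. -7.  3.  6.  2.  2.  1.  0. -5.  6.  5. -1. -0.  0.  1.  1.  1.]
 [ 1. -4. -1. -2. -1. -2.  3. -0.  3. -1.  2. -0.  5.  3.  2. -0.  5. -3.  0. -5. -0. -2.  4. -7.]]
```

Run:
```python
from h import *
d=dict(np.load('/tmp/side0.npz')); 
for nm,(r0,r1,c0,c1) in {'case':(280,400,150,295),'lid':(175,235,270,365)}.items():
    im=d['img'][r0:r1,c0:c1]; 
    im=cv2.resize(im,None,fx=5,fy=5,interpolation=cv2.INTER_CUBIC); im=cv2.convertScaleAbs(im,alpha=1.5)
    cv2.imwrite(f'pics/side_{nm}.png',im)
```

```text
(no output)
```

View pics/top_case.png

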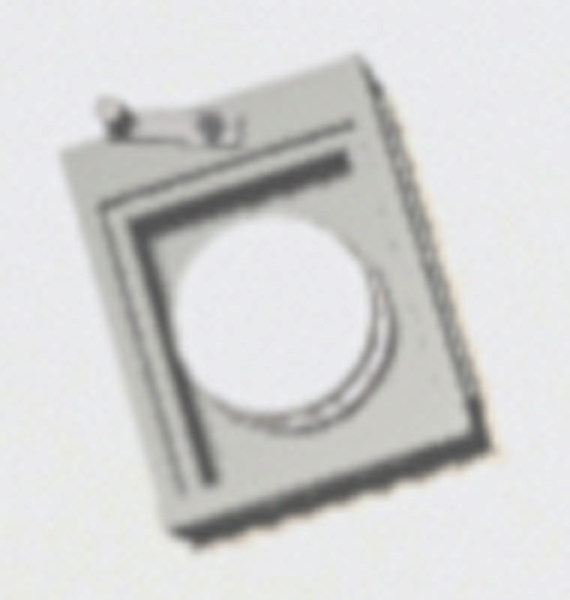

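View pics/side_case.png

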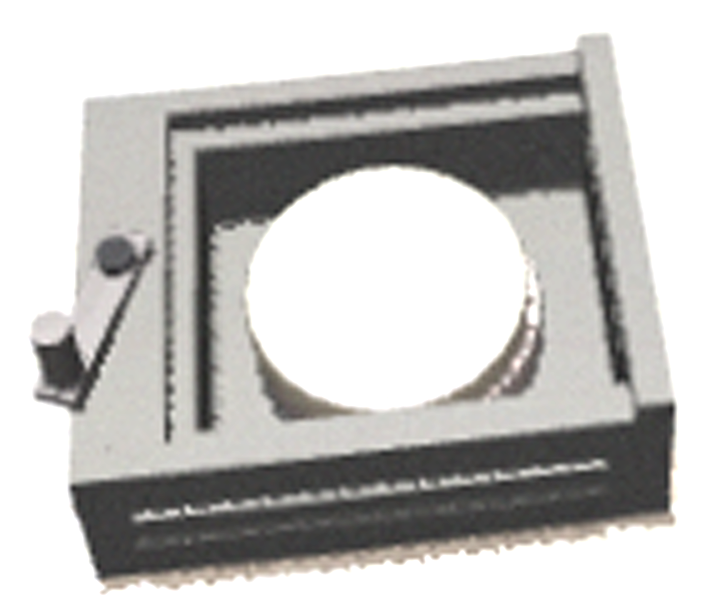

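View pics/top_lid.png

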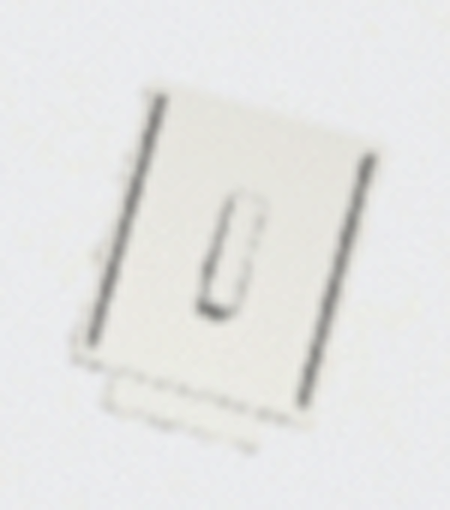

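View pics/side_lid.png

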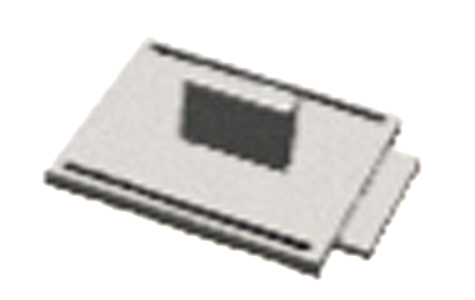

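```bash
cat > fit.py <<'E'
from h import *
from scipy.optimize import least_squares
def fit(obs,x0):
    # obs: list (d, off, scale, [(px,py),...], [(x,y,z)...])
    def res(p,split=False):
        x,y,a=p; c,s=np.cos(a),np.sin(a); r=[]
        for d,off,k,pix,mod in obs:
            for (px,py),m in zip(pix,mod):
                u=np.array([(px+.5)/k-.5+off[0],(py+.5)/k-.5+off[1]])
                w=[x+c*m[0]-s*m[1],y+s*m[0]+c*m[1],m[2]]
                r.append(proj(d,w)-u)
        return np.concatenate(r)
    f=least_squares(res,x0,loss='soft_l1')
    return f.x,res(f.x).reshape(-1,2)
E
python3 - <<'E'
from fit import *
np.set_printoptions(suppress=True,precision=4)
t=dict(np.load('/tmp/top0.npz'));s=dict(np.load('/tmp/side0.npz'))
CT=(t,(120,155),6,[(62,150),(360,55),(487,437),(170,525)],[(.0965,.069,.06),(.0965,-.069,.06),(-.0805,-.069,.068),(-.0805,.069,.068)])
CS=(s,(150,280),5,[(85,100),(70,483),(608,36),(674,405)],[(.0965,-.069,.06),(.0965,.069,.06),(-.0805,-.069,.068),(-.0805,.069,.068)])
m=[(.065,.055,.008),(.065,-.055,.008),(-.065,-.055,.008),(-.065,.055,.008)]
LT=(t,(275,205),6,[(148,88),(383,150),(303,423),(73,353)],m)
LS=(s,(270,175),5,[(45,180),(150,40),(400,120),(320,268)],m)
for nm,o,x0 in [('case',[CT,CS],[.4,.15,.3]),('lid',[LT,LS],[.3,-.15,-.3])]:
    for oo in (o,o[:1],o[1:]):
        x,r=fit(oo,x0);print(nm,x,np.round(r,1).tolist())
# pegs
W=cloud(s)
for n in ['button_peg','button','rib_top']:
    pass
E
```

```text
case [0.5976 0.2005 0.3448] [[-0.3, -0.2], [0.1, -0.5], [-2.4, -1.2], [-1.2, 0.9], [-0.2, -0.6], [-0.6, 0.2], [1.1, -1.0], [0.8, -0.5]]
case [0.5969 0.1982 0.3511] [[0.3, 0.3], [0.7, -0.3], [-1.3, -1.1], [-0.0, 1.3]]
case [0.5978 0.2012 0.3435] [[-0.5, -0.4], [-0.9, 0.5], [0.9, -0.6], [0.5, -0.0]]
lid [ 0.5075 -0.1861 -0.26  ] [[-0.3, -2.0], [0.1, -0.8], [0.5, 0.8], [-1.4, 0.7], [-0.0, -1.2], [-0.6, -0.4], [1.1, 0.1], [0.1, 0.2]]
lid [ 0.5071 -0.1866 -0.2655] [[-0.0, -1.9], [0.4, -0.5], [0.5, 1.0], [-1.4, 0.7]]
lid [ 0.5078 -0.1851 -0.2498] [[-0.1, -0.7], [-1.2, -0.1], [0.8, 0.1], [0.2, 0.4]]
```

```bash
cat > go.py <<'E'
from h import *
def toolR(yaw,tilt=0.,flip=False):
    # yaw of object x axis; tool x = -z(obj), tool y = +-y(obj); tilt: free edge up about obj y
    Ro=R.from_euler('z',yaw)*R.from_euler('y',-tilt)
    z=Ro.apply([0,0,1]);y=Ro.apply([0,1,0])*(-1 if flip else 1)
    x=-z; return R.from_matrix(np.stack([x,y,np.cross(x,y)],1))
def plan(pos,Rt):
    s=arm.state(); dp=(np.array(pos)-s['position'])/.025
    rv=(Rt*R.from_rotvec(s['eef_rot']).inv()).as_rotvec()
    print('t',round(float(s['clock']),2),'dpos units',dp.round(2),'rotvec',rv.round(3),'rows>=',max(np.abs(dp).max(),np.linalg.norm(rv)/.125).round(1),'F',s['wrist_force'].round(1),'w',round(float(s['gripper_width']),4))
def chk(yaw=None):
    s=arm.state(); M=R.from_rotvec(s['eef_rot']).as_matrix()
    print('t',round(float(s['clock']),2),'pos',s['position'].round(4),'F',s['wrist_force'].round(1),'Mo',s['moment'].round(2),'w',round(float(s['gripper_width']),4))
    print('toolx',M[:,0].round(3),'tooly',M[:,1].round(3),'yaw of y',np.arctan2(-M[0,1],M[1,1]).round(4),'q',s['qpos'].round(2))
E
python3 - <<'E'
from go import *
chk()
for f in (0,1): plan([.5036,-.185,.2],toolR(-.26,0,f))
d=dict(np.load('/tmp/wrist0.npz'))
s=arm.state();M=R.from_rotvec(s['eef_rot']).as_matrix();T=d['T']
print((M.T@T[:3,:3]).round(2),(M.T@(T[:3,3]-s['position'])).round(3))
E
```

```text
t 1.35 pos [ 0.1632 -0.6292  0.2267] F [0.7 0.8 0.3] Mo [ 0.01 -0.02 -0.01] w 0.0917
toolx [ 0. -0. -1.] tooly [ 0.251 -0.968  0.   ] yaw of y -2.8878 q [ 1.58  0.5  -0.43  1.55  0.22  1.14 -0.21]
t 1.35 dpos units [13.61 17.77 -1.07] rotvec [-0.     0.     2.628] rows>= 21.0 F [0.7 0.8 0.3] w 0.0917
t 1.35 dpos units [13.61 17.77 -1.07] rotvec [ 0.     0.    -0.514] rows>= 17.8 F [0.7 0.8 0.3] w 0.0917
[[ 0.   -0.28  0.96]
 [ 1.   -0.   -0.  ]
 [ 0.    0.96  0.28]] [-0.158  0.001 -0.074]
```

step_arm --rows '[0.68, 0.89, 0, 0, 0, -0.026, 1, 0.68, 0.89, 0, 0, 0, -0.026, 1, 0.68, 0.89, 0, 0, 0, -0.026, 1, 0.68, 0.89, 0, 0, 0, -0.026, 1, 0.68, 0.89, 0, 0, 0, -0.026, 1, 0.68, 0.89, 0, 0, 0, -0.026, 1, 0.68, 0.89, 0, 0, 0, -0.026, 1, 0.68, 0.89, 0, 0, 0, -0.026, 1]'

```text
clock: 2.02
position: [0.2999, -0.4501, 0.227]
eef_rot: [2.199, 0.048, -2.199]
wrist_force: [0.2, 0.3, -0.4]
gripper_width: 0.0913
```

step_arm --rows '[0.68, 0.89, 0, 0, 0, -0.026, 1, 0.68, 0.89, 0, 0, 0, -0.026, 1, 0.68, 0.89, 0, 0, 0, -0.026, 1, 0.68, 0.89, 0, 0, 0, -0.026, 1, 0.68, 0.89, 0, 0, 0, -0.026, 1, 0.68, 0.89, 0, 0, 0, -0.026, 1, 0.68, 0.89, 0, 0, 0, -0.026, 1, 0.68, 0.89, 0, 0, 0, -0.026, 1]'

```text
clock: 2.68
position: [0.436, -0.2721, 0.227]
eef_rot: [-2.137, 0.176, 2.136]
wrist_force: [0.5, 0.6, 0.5]
gripper_width: 0.0919
```

step_arm --rows '[0.68, 0.89, 0, 0, 0, -0.026, 1, 0.68, 0.89, 0, 0, 0, -0.026, 1, 0.68, 0.89, 0, 0, 0, -0.026, 1, 0.68, 0.89, 0, 0, 0, -0.026, 1, 0, 0, 0, 0, 0, 0, 1, 0, 0, 0, 0, 0, 0, 1]'

```text
clock: 3.18
position: [0.5043, -0.1821, 0.2269]
eef_rot: [-2.082, 0.273, 2.081]
wrist_force: [0.2, -1.3, -0.6]
gripper_width: 0.0917
```

Run:
```python
from go import *
chk()
plan([.5036,-.185,.016],toolR(-.26,0,1))
d=snap('wrist','wrist1.png');np.savez('/tmp/wrist1.npz',**d)
r=arm.find_in('wrist','rib_top');print(r[:2])
```

```text
t 3.18 pos [ 0.5043 -0.1821  0.2269] F [ 0.2 -1.3 -0.6] Mo [0.02 0.08 0.07] w 0.0917
toolx [ 0.001  0.    -1.   ] tooly [-0.259 -0.966 -0.001] yaw of y 2.8799 q [ 0.79  0.32 -0.6   1.83  0.2   1.05 -1.72]
t 3.18 dpos units [-0.03 -0.11 -8.44] rotvec [-0.     0.001  0.002] rows>= 8.4 F [ 0.2 -1.3 -0.6] w 0.0917
[{'at': [173.8, 286.7], 'confidence': 0.83}]
```

View pics/wrist1.png

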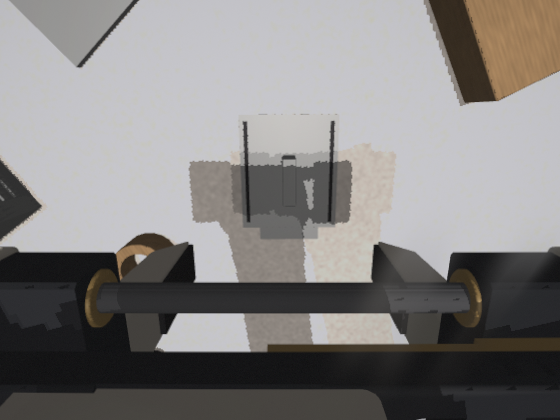

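The wrist view shows the lid centred: plate from (239,115) to (340,227), rib at (288,182), tongue at (290,233). I'll refine the pose from it.

Run:
```python
from fit import *
d=dict(np.load('/tmp/wrist1.npz'))
im=cv2.convertScaleAbs(d['img'][100:250,220:360],alpha=1.0)
cv2.imwrite('pics/wrist1_lid.png',cv2.resize(im,None,fx=4,fy=4,interpolation=cv2.INTER_CUBIC))
W=cloud(d);print(W[175:190:3,286,:].round(3), W[200,300].round(3),W[140,288])
```

```text
[[ 0.514 -0.189  0.042]
 [ 0.511 -0.188  0.042]
 [ 0.507 -0.188  0.041]
 [ 0.504 -0.187  0.042]
 [ 0.501 -0.186  0.042]] [ 0.475 -0.196  0.008] [ 0.54502609 -0.20016431  0.00812553]
```

View pics/wrist1_lid.png

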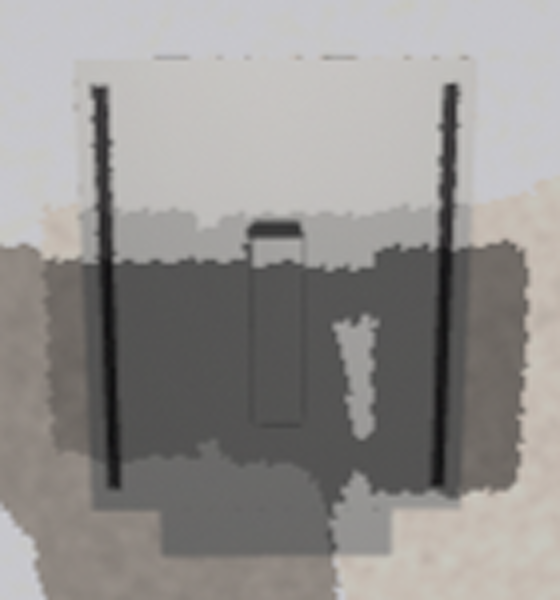

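Run:
```python
from fit import *
d=dict(np.load('/tmp/wrist1.npz'))
m=[(.065,.055,.008),(.065,-.055,.008),(-.065,.055,.008),(-.065,-.055,.008),(-.081,.035,.005),(-.081,-.035,.005)]
px=[(75,58),(476,58),(92,510),(461,508),(162,555),(391,553)]
x,r=fit([(d,(220,100),4,px,m)],[.5,-.18,-.26]);print(x.round(4),r.round(1).tolist())
mr=[(.021,.007,.042),(.021,-.007,.042),(-.029,.007,.042),(-.029,-.007,.042)]
pr=[(250,237),(304,237),(250,425),(304,425)]
x2,r2=fit([(d,(220,100),4,pr,mr)],[.5,-.18,-.26]);print(x2.round(4),r2.round(1).tolist())
from go import *
x=x
p=x[:2]+np.array([np.cos(x[2])*-.004,np.sin(x[2])*-.004]);print(p)
plan([p[0],p[1],.017],toolR(x[2],0,1))
```

```text
[ 0.509  -0.1914 -0.2564] [[-0.3, 0.0], [0.6, -0.5], [0.0, -0.0], [-0.1, -0.0], [-0.2, 0.2], [0.1, 0.4]]
[ 0.5088 -0.1911 -0.2575] [[-0.1, 0.1], [0.1, 0.0], [0.2, -0.0], [-0.2, -0.1]]
[ 0.50516191 -0.19043233]
t 3.28 dpos units [ 0.1  -0.22 -8.38] rotvec [ 0.001 -0.001  0.01 ] rows>= 8.4 F [-1.   0.3  0.1] w 0.092
```

step_arm --rows '[0.02, -0.04, -1, 0, 0, 0.002, 1, 0.02, -0.04, -1, 0, 0, 0.002, 1, 0.02, -0.04, -1, 0, 0, 0.002, 1, 0.02, -0.04, -1, 0, 0, 0.002, 0.8, 0.02, -0.04, -1, 0, 0, 0.002, 0.7, 0, -0.02, -1, 0, 0, 0, 0.6, 0, 0, -1, 0, 0, 0, 0.5, 0, 0, -0.5, 0, 0, 0, 0.4]'

```text
clock: 3.95
position: [0.5029, -0.1912, 0.0364]
eef_rot: [-2.079, 0.271, 2.088]
wrist_force: [-0.9, -0.1, 0.1]
gripper_width: 0.0631
```

step_arm --rows '[0, 0, -0.5, 0, 0, 0, 0.4, 0, 0, -0.38, 0, 0, 0, 0.4, 0, 0, 0, 0, 0, 0, 0.4]'

```text
clock: 4.2
position: [0.5047, -0.19, 0.016]
eef_rot: [-2.082, 0.269, 2.086]
wrist_force: [0.6, 0.5, 0.3]
gripper_width: 0.0432
```

Run:
```python
from go import *
chk()
plan([.5052,-.1904,.017],toolR(-.257,0,1))
snap('side','side1.png');snap('wrist','wrist2.png')
```

```text
t 4.2 pos [ 0.5047 -0.19    0.016 ] F [0.6 0.5 0.3] Mo [ 0.07 -0.01  0.02] w 0.0432
toolx [-0.002  0.    -1.   ] tooly [-0.254 -0.967  0.   ] yaw of y 2.8847 q [ 0.67  0.63 -0.45  1.96  0.44  0.66 -1.89]
t 4.2 dpos units [ 0.02 -0.02  0.04] rotvec [-0.    -0.002 -0.   ] rows>= 0.0 F [0.6 0.5 0.3] w 0.0432
```

View pics/wrist2.png

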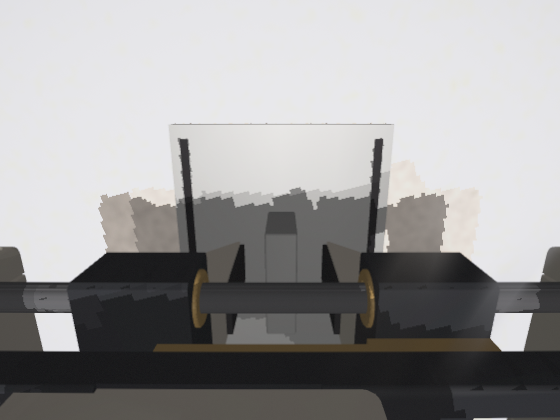

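The rib (281, 270) sits centred between the fingers (at about cols 240 and 323). Closing.

step_arm --rows '[0, 0, 0, 0, 0, 0, 0.2, 0, 0, 0, 0, 0, 0, 0, 0, 0, 0, 0, 0, 0, 0, 0, 0, 0, 0, 0, 0, 0, 0, 0, 0, 0, 0, 0, 0, 0, 0, 0, 0, 0, 0, 0]'

```text
clock: 4.8
position: [0.5062, -0.1898, 0.0179]
eef_rot: [-2.086, 0.269, 2.084]
wrist_force: [-1.3, 0.6, 6.6]
gripper_width: 0.0138
```

step_arm --rows '[0, 0, 0.2, 0, 0, 0, 0, 0, 0, 0.5, 0, 0, 0, 0, 0, 0, 1, 0, 0, 0, 0, 0, 0, 1, 0, 0, 0, 0, 0, 0, 1, 0, 0, 0, 0, 0, 0, 1, 0, 0, 0, 0, 0, 0, 1, 0, 0, 0, 0, 0, 0, 1, 0, 0, 0, 0]'

```text
clock: 5.47
position: [0.5053, -0.1893, 0.1866]
eef_rot: [-2.085, 0.268, 2.085]
wrist_force: [0.9, -1.0, -0.9]
gripper_width: 0.0137
```

Run:
```python
from go import *
chk()
# target seat guess
plan([.5976,.2005,.2],toolR(.3448,0,1))
d=snap('side','side2.png');snap('wrist','wrist3.png');np.savez('/tmp/side2.npz',**d)
```

```text
t 5.47 pos [ 0.5053 -0.1893  0.1866] F [ 0.9 -1.  -0.9] Mo [-0.02 -0.02  0.04] w 0.0137
toolx [-0.  0. -1.] tooly [-0.253 -0.967 -0.   ] yaw of y 2.8859 q [ 0.79  0.38 -0.59  1.86  0.25  0.97 -1.73]
t 5.47 dpos units [ 3.69 15.59  0.53] rotvec [-0.  -0.   0.6] rows>= 15.6 F [ 0.9 -1.  -0.9] w 0.0137
```

View pics/side2.png

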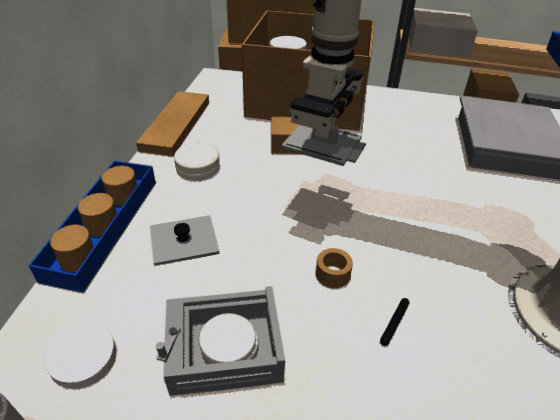

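View pics/wrist3.png

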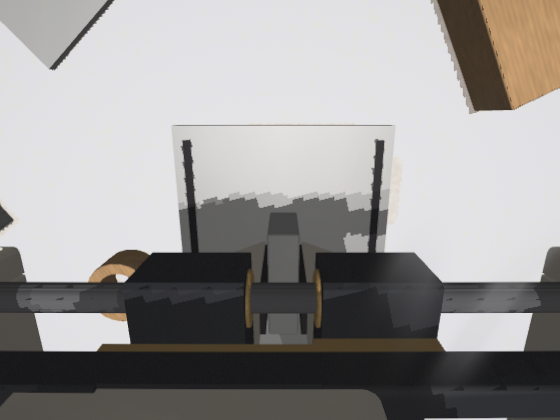

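step_arm --rows '[0.6, 0.85, 0.2, 0, 0, 0.06, 0, 0.6, 0.85, 0.2, 0, 0, 0.06, 0, 0.6, 0.85, 0.2, 0, 0, 0.06, 0, 0.6, 0.85, 0.2, 0, 0, 0.06, 0, 0.6, 0.85, 0.2, 0, 0, 0.06, 0, 0.6, 0.85, 0.2, 0, 0, 0.06, 0, 0.6, 0.85, 0.2, 0, 0, 0.06, 0, 0.6, 0.85, 0.2, 0, 0, 0.06, 0]'

```text
clock: 6.23
position: [0.6255, -0.0187, 0.2243]
eef_rot: [2.1, 0.239, -2.103]
wrist_force: [0.7, -0.4, -1.3]
gripper_width: 0.0137
```

step_arm --rows '[0.6, 0.85, 0.2, 0, 0, 0.06, 0, 0.6, 0.85, 0.2, 0, 0, 0.06, 0, 0, 0, 0, 0, 0, 0, 0, 0, 0, 0, 0, 0, 0, 0]'

```text
clock: 6.57
position: [0.6555, 0.0253, 0.2342]
eef_rot: [2.033, 0.358, -2.034]
wrist_force: [0.0, -0.5, -1.5]
gripper_width: 0.0138
```

Run:
```python
from go import *
chk()
d=snap('wrist','wrist4.png');np.savez('/tmp/wrist4.npz',**d)
for n in ['button_peg','pivot','case']:
  print(n,[(np.round(x['at'],1).tolist(),round(x['confidence'],2)) for x in arm.find_in('wrist',n)[:2]])
```

```text
t 6.57 pos [0.6555 0.0253 0.2342] F [ 0.  -0.5 -1.5] Mo [-0.1   0.07  0.07] w 0.0138
toolx [-0.001  0.001 -1.   ] tooly [ 0.34  -0.94  -0.002] yaw of y -2.7944 q [ 0.42  0.57 -0.73  1.52  0.4   1.2  -1.6 ]
button_peg [([88.5, 56.7], 0.8)]
pivot [([159.7, 103.5], 0.7), ([88.4, 60.5], 0.34)]
case [([162.0, 103.3], 0.68)]
```

View pics/wrist4.png

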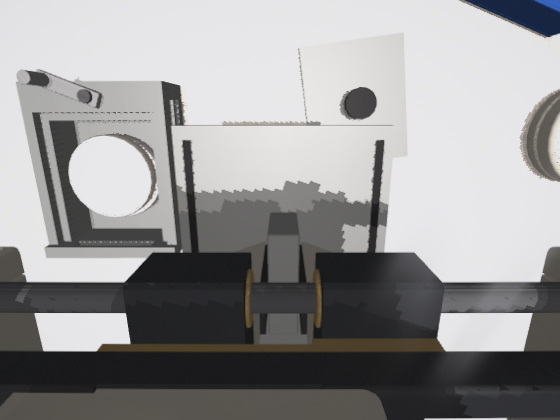

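Run:
```python
from go import *
d=dict(np.load('/tmp/wrist4.npz'))
im=d['img'][60:265,10:195]
cv2.imwrite('pics/wrist4_case.png',cv2.resize(im,None,fx=4,fy=4,interpolation=cv2.INTER_CUBIC)[:600*2][:820])
cv2.imwrite('pics/w4a.png',cv2.resize(d['img'][60:190,10:195],None,fx=4,fy=4,interpolation=cv2.INTER_CUBIC))
cv2.imwrite('pics/w4b.png',cv2.resize(d['img'][150:265,10:195],None,fx=4,fy=4,interpolation=cv2.INTER_CUBIC))
```

```text
(no output)
```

View pics/w4a.png

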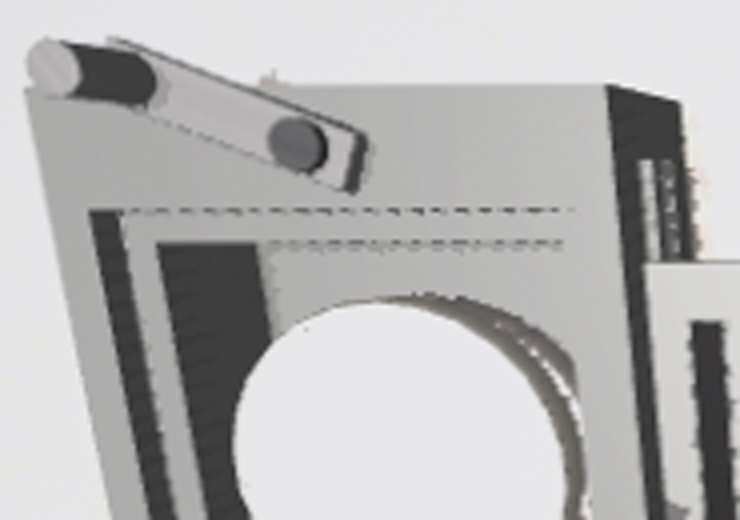

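View pics/w4b.png

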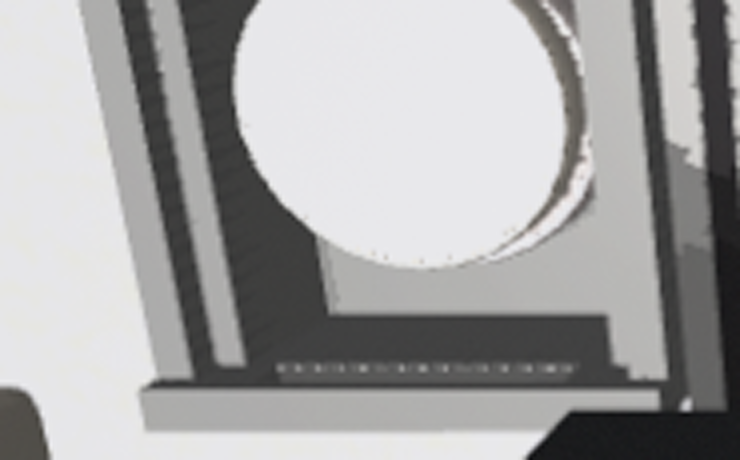

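Run:
```python
from fit import *
from go import chk
d=dict(np.load('/tmp/wrist4.npz'))
A=(d,(10,60),4,[(25,88),(610,85),(92,210)],[(.0965,.069,.06),(.0965,-.069,.06),(.0685,.059,.06)])
B=(d,(10,150),4,[(142,390),(147,431),(661,388),(193,378)],[(-.0685,.069,.068),(-.0805,.069,.068),(-.0685,-.069,.068),(-.0685,.059,.06)])
x,r=fit([A,B],[.6,.2,.345]);print(x.round(4),r.round(1).tolist())
# peg & pivot
def onplane(u,v,z):
    xd=(u-d['cx'])/d['fx'];yd=(v-d['cy'])/d['fy'];a,b=xd,yd
    for _ in range(20):
        s=1+d['k1']*(a*a+b*b);a=xd/s;b=yd/s
    T=np.array(d['T']);ray=T[:3,:3]@[a,b,1];t=(z-T[2,3])/ray[2];return T[:3,3]+t*ray
k=lambda px,py:((px+.5)/4-.5+10,(py+.5)/4-.5+60)
peg=onplane(*k(53,67),.0925)
c,s=np.cos(x[2]),np.sin(x[2]);loc=lambda p:np.array([c*(p[0]-x[0])+s*(p[1]-x[1]),-s*(p[0]-x[0])+c*(p[1]-x[1])])
pl=loc(peg);print('peg',peg,pl,'angle',np.arctan2(pl[1],pl[0]-.0825),'rad',np.hypot(pl[1],pl[0]-.0825))
for z in (.0675,.07,.072): print('pivot',loc(onplane(*k(299,143),z)))
# lid in hand: free edge top corners
st=arm.state();M=R.from_rotvec(st['eef_rot']).as_matrix();
W=cloud(d);
for (u,v) in [(220,140),(285,140),(350,140)]: print((M.T@(W[v,u]-st['position'])).round(4))
# free edge upper corners pixel (174,125),(394,125): plane z= tcp-? 
zt=W[135:150,210:360,2];print('lid top z',np.nanmean(zt))
for u in (174,394): print((M.T@(onplane(u-0.5,125,np.nanmean(zt))-st['position'])).round(4))
```

```text
[0.5986 0.1977 0.3466] [[0.2, -0.5], [-0.2, -0.4], [-0.1, -0.2], [-0.8, 0.1], [0.2, 0.3], [-0.0, 0.9], [0.7, 0.2]]
peg [0.67752053 0.2662376  0.0925    ] [0.09755549 0.03768031] angle 1.190670682429738 rad 0.040576760449142366
pivot [0.08314144 0.001887  ]
pivot [0.08303102 0.0004638 ]
pivot [ 0.08294268 -0.00067476]
[ 0.0111 -0.0346 -0.0618]
[ 0.0106 -0.0021 -0.062 ]
[ 0.0096  0.03   -0.0623]
lid top z 0.22401636021933416
[ 0.0098 -0.0568 -0.0691]
[ 0.0099  0.0509 -0.0696]
```

```bash
python3 - <<'E'
from go import *
for f in ('wrist1','wrist4'):
    d=dict(np.load(f'/tmp/{f}.npz'));W=cloud(d)
    m=np.abs(W[...,2])<.006
    m[250:]=False
    P=W[m];A=np.c_[P[:,:2],np.ones(len(P))];c,*_=np.linalg.lstsq(A,P[:,2],rcond=None);print(f,len(P),c.round(4))
    T=np.array(d['T'])
    if f=='wrist4':
        Q=W[130:180,200:365].reshape(-1,3);Q=Q[(Q[:,2]>.20)&(Q[:,2]<.24)]
        st=arm.state();M=R.from_rotvec(st['eef_rot']).as_matrix();q=(Q-st['position'])@M
        A=np.c_[q[:,1:],np.ones(len(q))];c,*_=np.linalg.lstsq(A,q[:,0],rcond=None);print('lid x=f(y,z)',len(q),c.round(4))
        m=(np.abs(W[...,2]-.06)<.006);m[:, 200:]=False; P=W[m];A=np.c_[P[:,:2],np.ones(len(P))];c,*_=np.linalg.lstsq(A,P[:,2],rcond=None);print('rim',len(P),c.round(4), (P[:,2]).mean())
    st=arm.state()
    M=R.from_rotvec(st['eef_rot']).as_matrix()
    print((M.T@T[:3,:3]).round(3).tolist())
E
python3 - <<'E'
import sys;sys.path.insert(0,'.')
E
```

```text
wrist1 111712 [-0.0012  0.0003  0.0006]
[[0.002, -0.275, 0.962], [0.823, -0.545, -0.158], [0.568, 0.792, 0.225]]
wrist4 75149 [-0.0004 -0.0002  0.0002]
lid x=f(y,z) 8207 [0.002  0.0016 0.01  ]
rim 7463 [ 0.0012 -0.0007  0.059 ] 0.05964762235862455
[[0.003, -0.275, 0.961], [1.0, 0.006, -0.001], [-0.005, 0.961, 0.275]]
```

Run:
```python
from go import *
d=dict(np.load('/tmp/wrist4.npz'));print(d['cx'],d['cy'],d['fx'],d['fy'])
cv2.imwrite('pics/w4l.png',cv2.resize(d['img'][110:265,160:410],None,fx=3,fy=3,interpolation=cv2.INTER_CUBIC))
g=d['img'].astype(int).sum(2)
for r in (127,131,135): print(r,g[r,168:182],g[r,386:400])
print(g[118:132,215],g[118:132,350])
```

```text
282.9521052880292 207.1941619217946 333.9614541082675 333.9614541082675
127 [188 187 284 495 631 633 634 635 635 636 638 638 639 640] [649 648 646 647 647 647 646 645 644 644 644 644 642 639]
131 [173 173 174 423 632 631 631 633 635 636 637 637 638 641] [648 647 647 644 642 643 643 643 643 644 643 641 641 641]
135 [188 184 172 287 506 631 633 633 633 636 635 636 637 639] [646 646 644 644 644 643 642 642 643 642 642 641 639 638]
[699 699 698 699 698 698 675 531 664 664 664 663 663 662] [390 564 674 674 674 674 648 520 674 673 672 672 673 670]
```

View pics/w4l.png

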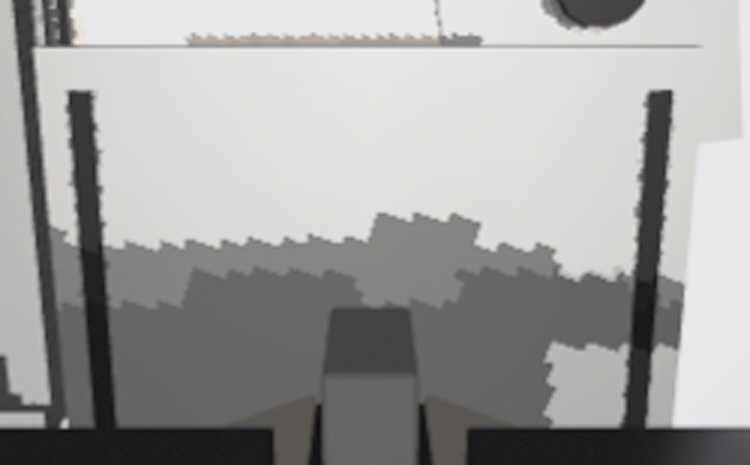

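```bash
cat >> go.py <<'E'
CASE=(.5986,.1977,.3466)
def tcp_for(tx,tz,th,ty=0.,case=CASE):
    # tip at slot coords (tx,ty,tz), tilt th -> world TCP
    c,s=np.cos(th),np.sin(th)
    cx=-.0685+tx+.0768*c-.018*s; cz=.05+tz+.0768*s+.018*c
    C,S=np.cos(case[2]),np.sin(case[2])
    return np.array([case[0]+C*cx-S*ty,case[1]+S*cx+C*ty,cz])
def tip_now(case=CASE):
    s=arm.state();M=R.from_rotvec(s['eef_rot']).as_matrix()
    f=lambda v:s['position']+M@np.array(v)
    C,S=np.cos(case[2]),np.sin(case[2])
    def slot(p):
        q=p[:2]-np.array(case[:2]);return np.array([C*q[0]+S*q[1]+.0685,-S*q[0]+C*q[1],p[2]-.05])
    lidx=-M[:,2]
    print('tip slot',slot(f([.018,0,.0768])).round(4),'free',slot(f([.018,0,-.0692])).round(4),'tilt',np.arcsin(lidx[2]).round(4),'yawerr',(np.arctan2(lidx[1],lidx[0])-case[2]).round(4),'roll',M[2,1].round(4),'F',s['wrist_force'].round(1),'t',round(float(s['clock']),2))
E
python3 - <<'E'
from go import *
tip_now()
p=tcp_for(.004,.04,.25);print(p)
p[2]=.2
plan(p,toolR(.3466,.25,1))
E
```

```text
tip slot [-0.0154 -0.185   0.1661] free [ 0.1306 -0.1858  0.1659] tilt -0.0019 yawerr -0.005 roll 0.0007 F [-0.4 -0.1 -1. ] t 6.77
[0.60373456 0.1995545  0.12644105]
t 6.77 dpos units [-2.05  7.15 -1.36] rotvec [ 0.086 -0.237  0.005] rows>= 7.1 F [-0.4 -0.1 -1. ] w 0.0139
```

step_arm --rows '[-0.25, 0.89, -0.17, 0.011, -0.03, 0, 0, -0.26, 0.89, -0.17, 0.011, -0.03, 0, 0, -0.26, 0.89, -0.17, 0.011, -0.03, 0, 0, -0.26, 0.89, -0.17, 0.011, -0.03, 0.005, 0, -0.26, 0.89, -0.17, 0.011, -0.03, 0, 0, -0.26, 0.9, -0.17, 0.011, -0.03, 0, 0, -0.25, 0.9, -0.17, 0.01, -0.03, 0, 0, -0.25, 0.9, -0.17, 0.01, -0.027, 0, 0]'

```text
clock: 7.43
position: [0.6039, 0.2006, 0.2005]
eef_rot: [2.295, 0.401, -1.777]
wrist_force: [0.7, -0.1, -1.7]
gripper_width: 0.014
```

step_arm --rows '[0, 0, -0.5, 0, 0, 0, 0, 0, 0, -0.5, 0, 0, 0, 0, 0, 0, 0, 0, 0, 0, 0, 0, 0, 0, 0, 0, 0, 0]'

```text
clock: 7.77
position: [0.6044, 0.199, 0.1744]
eef_rot: [2.291, 0.4, -1.781]
wrist_force: [0.3, 1.0, -1.0]
gripper_width: 0.0136
```

Run:
```python
from go import *
tip_now()
plan(tcp_for(.004,.025,.25),toolR(.3466,.25,1))
d=snap('side','side3.png');np.savez('/tmp/side3.npz',**d);snap('wrist','wrist5.png');d=snap('top','top3.png');np.savez('/tmp/top3.npz',**d)
d=dict(np.load('/tmp/side3.npz'));im=d['img'][230:400,130:330];cv2.imwrite('pics/side3c.png',cv2.resize(im,None,fx=4,fy=3.5,interpolation=cv2.INTER_CUBIC))
```

```text
tip slot [ 0.0044 -0.0007  0.088 ] free [ 0.1459 -0.0008  0.124 ] tilt 0.2492 yawerr -0.0004 roll 0.0004 F [ 0.3  1.  -1. ] t 7.77
t 7.77 dpos units [-0.03  0.02 -2.52] rotvec [ 0.001 -0.001  0.   ] rows>= 2.5 F [ 0.3  1.  -1. ] w 0.0136
```

View pics/side3c.png

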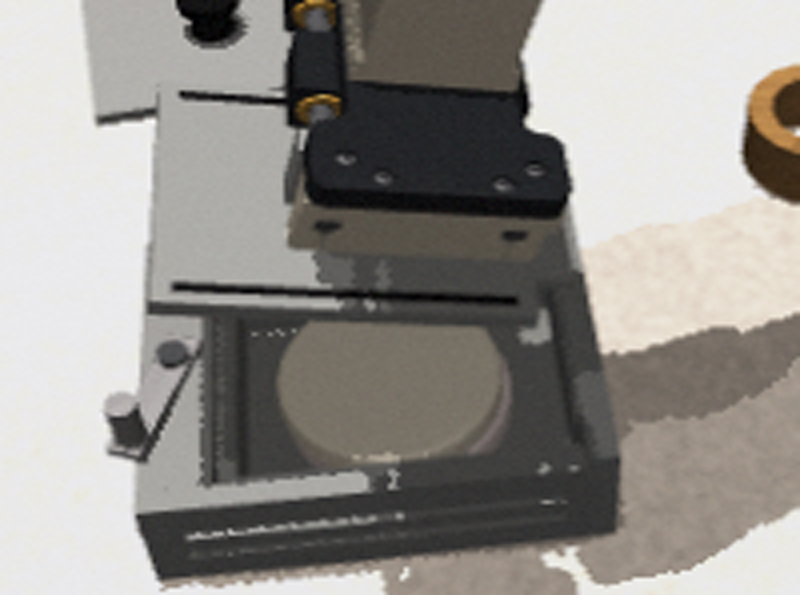

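View pics/wrist5.png

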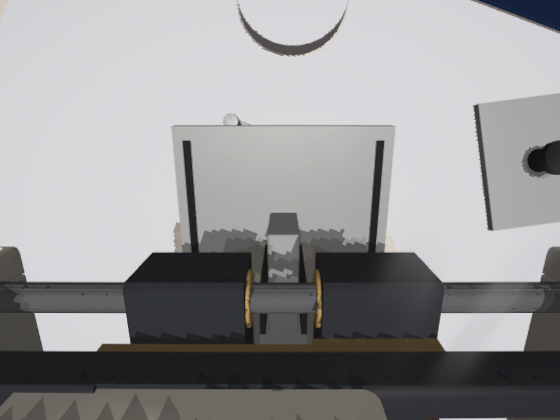

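The lid's side edge (150–540, 305 in the crop) runs parallel to the case and hovers over it with the tongue end at the lip. Lowering in front of the slot.

step_arm --rows '[0.05, 0.05, -0.5, 0, 0, 0, 0, 0, 0, -0.5, 0, 0, 0, 0, 0, 0, -0.5, 0, 0, 0, 0, 0, 0, -0.5, 0, 0, 0, 0, 0, 0, -0.5, 0, 0, 0, 0, 0, 0, 0, 0, 0, 0, 0, 0, 0, 0, 0, 0, 0, 0]'

```text
clock: 8.5
position: [0.6046, 0.2028, 0.1116]
eef_rot: [2.29, 0.405, -1.78]
wrist_force: [-0.3, -0.1, -1.0]
gripper_width: 0.0141
```

Run:
```python
from go import *
tip_now()
d=snap('side','side4.png');im=d['img'][230:400,130:330];cv2.imwrite('pics/side4c.png',cv2.resize(im,None,fx=4,fy=3.5,interpolation=cv2.INTER_CUBIC))
plan(tcp_for(.006,.003,.25),toolR(.3466,.25,1))
```

```text
tip slot [0.0059 0.0026 0.0252] free [0.1474 0.003  0.0612] tilt 0.2494 yawerr 0.0028 roll -0.0007 F [-0.3 -0.1 -1. ] t 8.5
t 8.55 dpos units [ 0.01 -0.12 -0.93] rotvec [-0.001  0.001 -0.003] rows>= 0.9 F [-1.  -0.1 -1. ] w 0.0135
```

View pics/side4c.png

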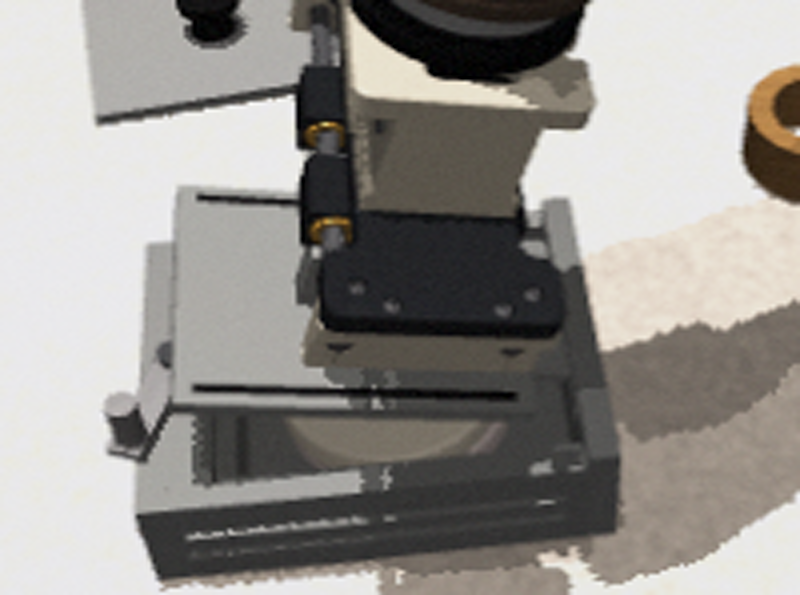

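step_arm --rows '[0.02, -0.08, -0.3, 0, 0, 0, 0, 0, 0, -0.3, 0, 0, 0, 0, 0, 0, -0.25, 0, 0, 0, 0, 0, 0, 0, 0, 0, 0, 0, 0, 0, 0, 0, 0, 0, 0]'

```text
clock: 8.97
position: [0.6058, 0.2006, 0.0914]
eef_rot: [2.292, 0.404, -1.778]
wrist_force: [-0.1, -0.3, -1.5]
gripper_width: 0.014
```

Run:
```python
from go import *
for i in range(4):
    tip_now(); arm.get_image('side')
d=snap('side','side5.png');im=d['img'][230:400,130:330];cv2.imwrite('pics/side5c.png',cv2.resize(im,None,fx=4,fy=3.5,interpolation=cv2.INTER_CUBIC))
d=snap('wrist','wrist6.png')
plan(tcp_for(.005,.003,.25),toolR(.3466,.25,1))
```

```text
tip slot [0.0064 0.0002 0.0048] free [0.1478 0.0005 0.0411] tilt 0.2511 yawerr 0.0024 roll -0.0003 F [-0.1 -0.3 -1.5] t 8.97
tip slot [0.0068 0.0003 0.0052] free [0.1482 0.0007 0.0416] tilt 0.2519 yawerr 0.0024 roll -0.0005 F [ 0.4 -0.  -1.6] t 9.02
tip slot [0.0071 0.0004 0.0055] free [0.1485 0.0007 0.042 ] tilt 0.2525 yawerr 0.0024 roll -0.0005 F [ 1.  -0.  -1.9] t 9.07
tip slot [0.0072 0.0003 0.0057] free [0.1486 0.0007 0.0422] tilt 0.2528 yawerr 0.0025 roll -0.0004 F [-0.3 -0.3 -1.8] t 9.12
t 9.27 dpos units [-0.07 -0.04 -0.12] rotvec [-0.001  0.003 -0.002] rows>= 0.1 F [ 0.  -0.5 -1.2] w 0.0139
```

View pics/side5c.png

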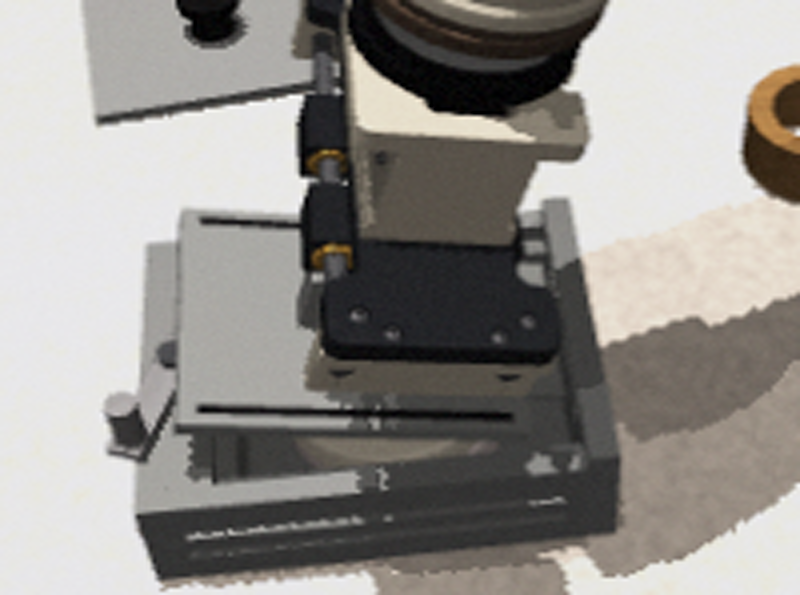

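step_arm --rows '[0, 0, -0.08, 0, 0, 0, 0, 0, 0, -0.07, 0, 0, 0, 0, 0, 0, 0, 0, 0, 0, 0, -0.1, -0.04, 0, 0, 0, 0, 0, -0.1, -0.04, 0, 0, 0, 0, 0, -0.1, -0.03, 0, 0, 0, 0, 0, -0.08, -0.03, 0, 0, 0, 0, 0, 0, 0, 0, 0, 0, 0, 0]'

```text
clock: 9.93
position: [0.5961, 0.1971, 0.0882]
eef_rot: [2.292, 0.404, -1.777]
wrist_force: [0.7, 0.4, -1.0]
gripper_width: 0.0139
```

Run:
```python
from go import *
tip_now()
d=snap('side','side6.png');im=d['img'][230:400,130:330];cv2.imwrite('pics/side6c.png',cv2.resize(im,None,fx=4,fy=3.5,interpolation=cv2.INTER_CUBIC))
tip_now()
```

```text
tip slot [-0.004   0.0001  0.0016] free [0.1374 0.0005 0.038 ] tilt 0.2516 yawerr 0.0025 roll -0.0001 F [ 0.7  0.4 -1. ] t 9.93
tip slot [-0.0036  0.0001  0.0017] free [0.1378 0.0004 0.0381] tilt 0.252 yawerr 0.0024 roll -0.0002 F [ 1.5 -0.6 -1.3] t 9.98
```

View pics/side6c.png

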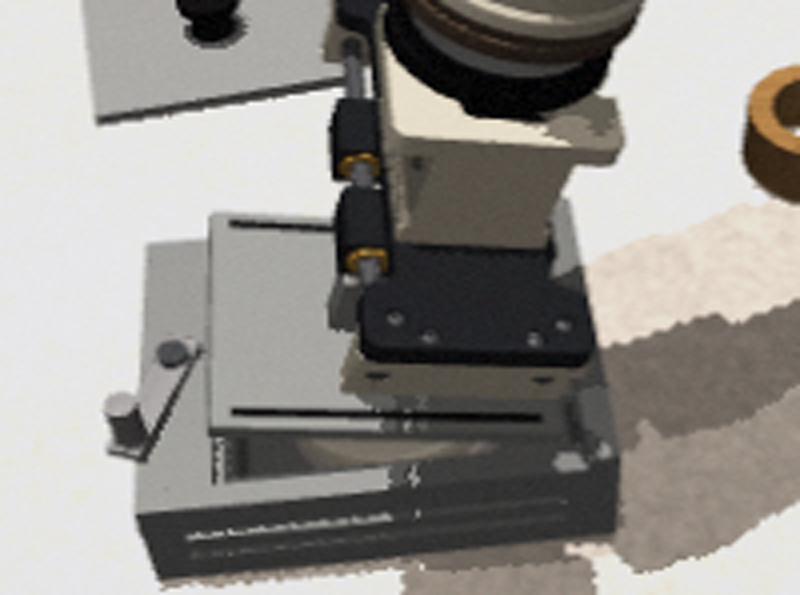

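step_arm --rows '[-0.08, -0.03, 0, 0, 0, 0, 0, -0.08, -0.03, 0, 0, 0, 0, 0, -0.08, -0.03, 0, 0, 0, 0, 0, -0.08, -0.03, 0, 0, 0, 0, 0, 0, 0, 0, 0, 0, 0, 0, 0, 0, 0, 0, 0, 0, 0]'

```text
clock: 10.48
position: [0.5891, 0.1945, 0.0885]
eef_rot: [2.294, 0.405, -1.776]
wrist_force: [1.2, 1.4, -1.9]
gripper_width: 0.0136
```

Run:
```python
from go import *
tip_now()
d=snap('side','side7.png');im=d['img'][230:400,130:330];cv2.imwrite('pics/side7c.png',cv2.resize(im,None,fx=4,fy=3.5,interpolation=cv2.INTER_CUBIC))
tip_now()
plan(tcp_for(-.0125,.001,.17),toolR(.3466,.17,1))
```

```text
tip slot [-0.0114  0.0001  0.0019] free [0.13   0.0004 0.0384] tilt 0.253 yawerr 0.0022 roll -0.0005 F [ 1.2  1.4 -1.9] t 10.48
tip slot [-0.0114  0.      0.0019] free [0.13   0.0004 0.0384] tilt 0.2529 yawerr 0.0023 roll -0.0004 F [ 1.6  0.2 -0.7] t 10.53
t 10.53 dpos units [ 0.07  0.02 -0.27] rotvec [-0.029  0.078 -0.002] rows>= 0.7 F [ 1.6  0.2 -0.7] w 0.0138
```

View pics/side7c.png

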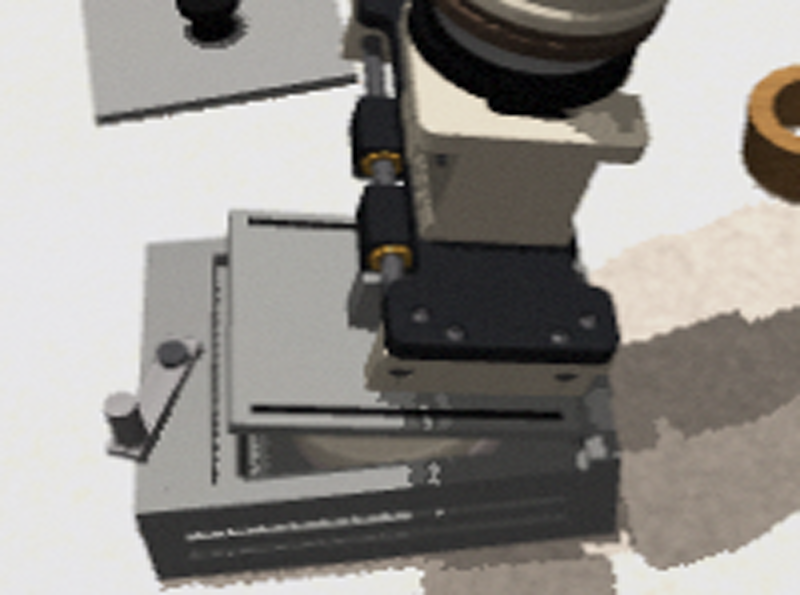

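Run:
```python
from go import *
prev=arm.state()['position']
for th,tx,tz in [(.2,-.0125,.0015),(.15,-.013,.0012),(.1,-.013,.001),(.05,-.013,.0008),(.0,-.013,.0005)]:
    p=tcp_for(tx,tz,th);print(th,((p-prev)/.025).round(3));prev=p
```

```text
0.2 [ 0.031  0.003 -0.164]
0.15 [ 0.04   0.014 -0.157]
0.1 [ 0.052  0.019 -0.156]
0.05 [ 0.045  0.016 -0.158]
0.0 [ 0.037  0.014 -0.165]
```

step_arm --rows '[0.01, 0, -0.08, -0.009, 0.024, 0, 0, 0.02, 0, -0.08, -0.009, 0.024, 0, 0, 0.02, 0.01, -0.08, -0.009, 0.024, 0, 0, 0.02, 0.01, -0.08, -0.009, 0.024, 0, 0, 0.025, 0.01, -0.08, -0.009, 0.024, 0, 0, 0.025, 0.01, -0.08, -0.009, 0.024, 0, 0, 0, 0, 0, 0, 0, 0, 0, 0, 0, 0, 0, 0, 0, 0]'

```text
clock: 11.2
position: [0.592, 0.1955, 0.076]
eef_rot: [2.137, 0.376, -1.935]
wrist_force: [1.7, 0.1, -1.1]
gripper_width: 0.0134
```

Run:
```python
from go import *
tip_now()
d=snap('side','side8.png');im=d['img'][230:400,130:330];cv2.imwrite('pics/side8c.png',cv2.resize(im,None,fx=4,fy=3.5,interpolation=cv2.INTER_CUBIC))
plan(tcp_for(-.013,.0005,0),toolR(.3466,0,1))
```

```text
tip slot [-0.0131  0.      0.0005] free [0.1322 0.0004 0.0149] tilt 0.099 yawerr 0.0025 roll 0.0008 F [ 1.7  0.1 -1.1] t 11.2
t 11.25 dpos units [ 0.09  0.02 -0.31] rotvec [-0.033  0.094 -0.003] rows>= 0.8 F [ 1.6  0.  -2.1] w 0.0145
```

View pics/side8c.png

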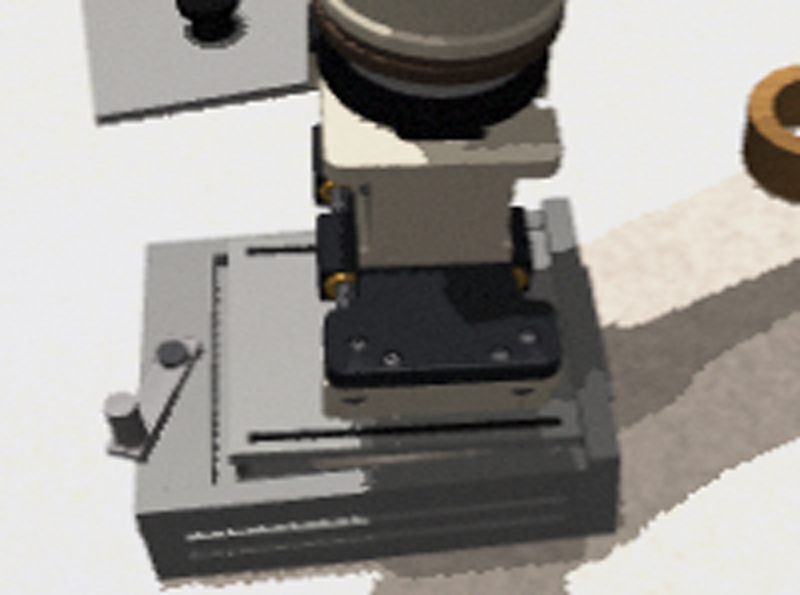

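step_arm --rows '[0.02, 0.01, -0.08, -0.009, 0.024, 0, 0, 0.02, 0.01, -0.08, -0.009, 0.024, 0, 0, 0.02, 0.01, -0.08, -0.009, 0.024, 0, 0, 0.02, 0, -0.08, -0.008, 0.023, 0, 0, 0, 0, 0, 0, 0, 0, 0, 0, 0, 0, 0, 0, 0, 0]'

```text
clock: 11.75
position: [0.5936, 0.1962, 0.0682]
eef_rot: [2.029, 0.356, -2.033]
wrist_force: [-0.9, 0.9, 0.6]
gripper_width: 0.0137
```

Run:
```python
from go import *
tip_now()
d=snap('side','side9.png');im=d['img'][230:400,130:330];cv2.imwrite('pics/side9c.png',cv2.resize(im,None,fx=4,fy=3.5,interpolation=cv2.INTER_CUBIC))
tip_now();chk()
```

```text
tip slot [-0.0136  0.      0.0003] free [0.1324 0.0004 0.    ] tilt -0.0021 yawerr 0.0026 roll 0.0015 F [-0.9  0.9  0.6] t 11.75
tip slot [-0.0138 -0.      0.0003] free [ 0.1322  0.0004 -0.    ] tilt -0.0024 yawerr 0.0028 roll 0.0016 F [ 0.3 -0.1 -1.9] t 11.8
t 11.8 pos [0.5933 0.196  0.0682] F [ 0.3 -0.1 -1.9] Mo [ 0.03 -0.1  -0.03] w 0.0136
toolx [-0.002 -0.002 -1.   ] tooly [ 0.342 -0.94   0.002] yaw of y -2.7922 q [ 0.11  0.71 -0.66  1.72  0.53  0.9  -2.  ]
```

View pics/side9c.png

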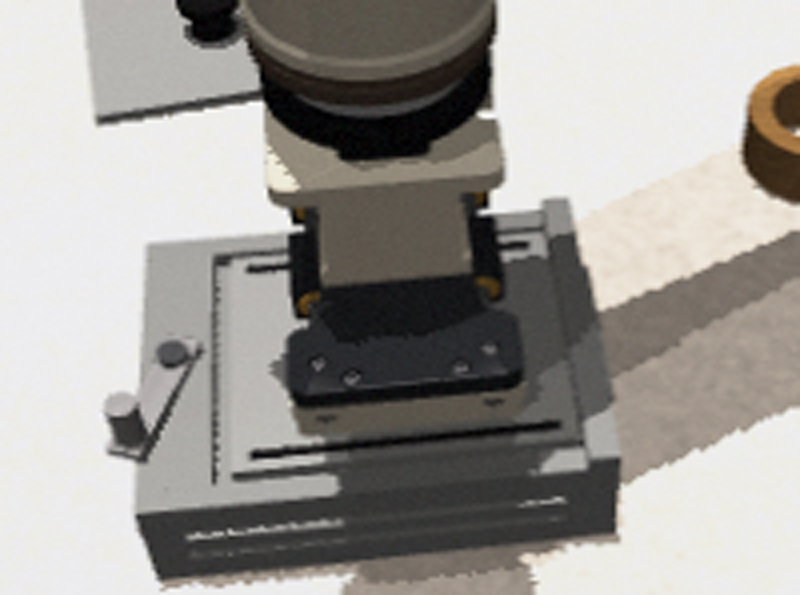

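step_arm --rows '[0, 0, -0.05, 0, 0, 0, 0, 0, 0, -0.03, 0, 0, 0, 0, 0, 0, 0, 0, 0, 0, 0]'

```text
clock: 12.05
position: [0.5934, 0.196, 0.0679]
eef_rot: [2.029, 0.355, -2.032]
wrist_force: [-3.2, -2.2, 11.4]
gripper_width: 0.0136
```

step_arm --rows '[0, 0, 0, 0, 0, 0, 0.15, 0, 0, 0, 0, 0, 0, 0.3, 0, 0, 0, 0, 0, 0, 0.4, 0, 0, 0, 0, 0, 0, 0.4, 0, 0, 0, 0, 0, 0, 0.4]'

```text
clock: 12.47
position: [0.5935, 0.1959, 0.0661]
eef_rot: [2.028, 0.356, -2.033]
wrist_force: [-0.6, 0.5, 0.3]
gripper_width: 0.0346
```

step_arm --rows '[0, 0, 0.3, 0, 0, 0, 0.4, 0, 0, 0.6, 0, 0, 0, 0.4, 0, 0, 1, 0, 0, 0, 0.4, 0, 0, 1, 0, 0, 0, 0.4, 0, 0, 1, 0, 0, 0, 0.3, 0, 0, 1, 0, 0, 0, 0.2, 0, 0, 0, 0, 0, 0, 0, 0, 0, 0, 0, 0, 0, 0]'

```text
clock: 13.13
position: [0.5952, 0.1969, 0.192]
eef_rot: [2.033, 0.357, -2.028]
wrist_force: [0.1, 0.6, 0.3]
gripper_width: 0.0141
```

Run:
```python
from go import *
chk()
d=snap('wrist','wrist7.png');np.savez('/tmp/wrist7.npz',**d)
d=snap('side','side10.png');im=d['img'][230:400,130:330];cv2.imwrite('pics/side10c.png',cv2.resize(im,None,fx=4,fy=3.5,interpolation=cv2.INTER_CUBIC))
print(arm.find_in('wrist','button_peg')[:1])
```

```text
t 13.13 pos [0.5952 0.1969 0.192 ] F [0.1 0.6 0.3] Mo [-0.05 -0.01  0.02] w 0.0141
toolx [ 0.003 -0.001 -1.   ] tooly [ 0.342 -0.94   0.002] yaw of y -2.7923 q [ 0.17  0.57 -0.74  1.64  0.42  1.1  -1.91]
[{'at': [88.1, 256.3], 'confidence': 0.68}]
```

View pics/side10c.png

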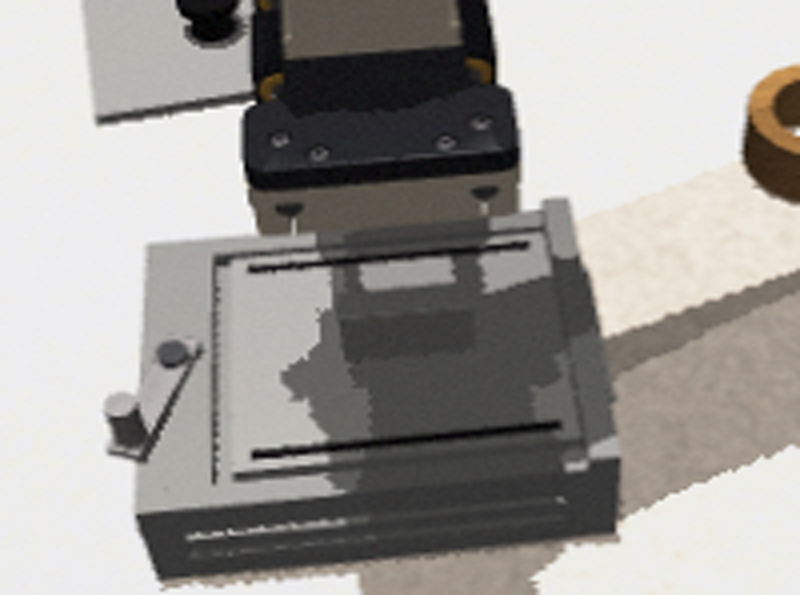

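View pics/wrist7.png

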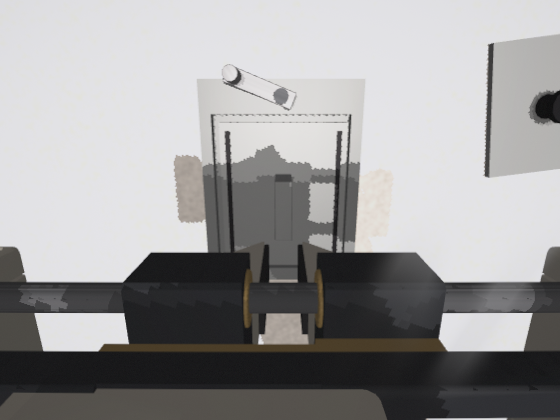

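The lid looks seated: an even gap all round inside the rim, and the peg is at (231, 74). I'll check its height and level, then plan the button sweep.

Run:
```python
from go import *
d=dict(np.load('/tmp/wrist7.npz'));W=cloud(d)
C,S=np.cos(CASE[2]),np.sin(CASE[2])
q=W-np.array([CASE[0],CASE[1],0]);L=np.stack([C*q[...,0]+S*q[...,1],-S*q[...,0]+C*q[...,1],q[...,2]],-1)
m=(np.abs(L[...,0])<.06)&(np.abs(L[...,1])<.05)&(np.abs(L[...,2]-.058)<.012)&~((np.abs(L[...,1])<.015)&(L[...,0]<.03))
m[240:]=False
P=L[m];A=np.c_[P[:,:2],np.ones(len(P))];c,*_=np.linalg.lstsq(A,P[:,2],rcond=None);print('lid plane',len(P),c.round(4),P[:,0].min(),P[:,0].max())
print(L[125:140:5,285].round(4).tolist())
m=(np.abs(L[...,2]-.06)<.008)&(L[...,0]>.075)&(L[...,0]<.095)&(np.abs(L[...,1])<.06)&(L[...,1]<-.02);print('rim',L[m][:,2].mean())
m=(L[...,2]>.087)&(L[...,2]<.098)&(L[...,0]>.06);print('peg',L[m].mean(0).round(4),m.sum(),'bbox',L[m].min(0).round(4),L[m].max(0).round(4))
T=np.array(d['T'])
def loc(u,v,z):
    xd=(u-d['cx'])/d['fx'];yd=(v-d['cy'])/d['fy'];a,b=xd,yd
    for _ in range(20):
        s=1+d['k1']*(a*a+b*b);a=xd/s;b=yd/s
    r=T[:3,:3]@[a,b,1];p=T[:3,3]+(z-T[2,3])/r[2]*r; p=p-np.array([CASE[0],CASE[1],0]);return np.array([C*p[0]+S*p[1],-S*p[0]+C*p[1]])
print('peg ray',loc(230.5,73,.0925),'pivot',loc(281,96,.07))
cv2.imwrite('pics/w7.png',cv2.resize(d['img'][55:130,190:375],None,fx=4,fy=4,interpolation=cv2.INTER_CUBIC))
```

```text
lid plane 10217 [-0.001   0.0001  0.058 ] -0.04479885565354588 0.05951339261764178
[[0.0593, -0.0026, 0.0567], [0.0552, -0.0026, 0.0581], [0.051, -0.0026, 0.0576]]
rim 0.0598324301435468
peg [0.0971 0.0375 0.0921] 239 bbox [0.0916 0.032  0.0873] [0.1033 0.0435 0.094 ]
peg ray [0.09698925 0.03707763] pivot [0.08227624 0.00077387]
```

View pics/w7.png

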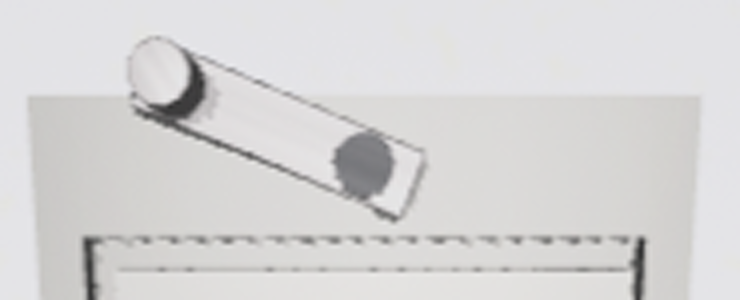

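```bash
cat >> go.py <<'E'
def w(cx,cy,z):
    C,S=np.cos(CASE[2]),np.sin(CASE[2]);return np.array([CASE[0]+C*cx-S*cy,CASE[1]+S*cx+C*cy,z])
def case_now():
    C,S=np.cos(CASE[2]),np.sin(CASE[2]);p=arm.state()['position'];q=p[:2]-np.array(CASE[:2]);print('tcp case',np.round([C*q[0]+S*q[1],-S*q[0]+C*q[1],p[2]],4))
E
python3 - <<'E'
from go import *
case_now();plan(w(.126,.038,.13),toolR(.3466,0,1))
p=[w(*a) for a in [(.126,.038,.13),(.126,.038,.077),(.070,.038,.077),(.075,.038,.12),(.05,.066,.12),(.05,.066,.077),(.0435,.025,.077)]]
print((np.diff(p,axis=0)/.025).round(2))
E
```

```text
tcp case [-5.800e-03 -1.000e-04  1.883e-01]
t 13.28 dpos units [ 4.44  3.22 -2.33] rotvec [ 0.003 -0.003 -0.003] rows>= 4.4 F [-1.2 -0.2 -0.4] w 0.003
[[ 0.    0.   -2.12]
 [-2.11 -0.76  0.  ]
 [ 0.19  0.07  1.72]
 [-1.32  0.71  0.  ]
 [ 0.    0.   -1.72]
 [ 0.31 -1.63  0.  ]]
```

step_arm --rows '[0.75, 0.54, 0, 0, 0, 0, 0, 0.74, 0.54, 0, 0, 0, 0, 0, 0.74, 0.54, 0, 0, 0, 0, 0, 0.74, 0.54, 0, 0, 0, 0, 0, 0.74, 0.53, 0, 0, 0, 0, 0, 0.73, 0.53, 0, 0, 0, 0, 0, 0, 0, -1, 0, 0, 0, 0, 0, 0, -1, 0, 0, 0, 0]'

```text
clock: 13.95
position: [0.7056, 0.2787, 0.1381]
eef_rot: [2.03, 0.359, -2.032]
wrist_force: [-0.0, -0.2, -0.8]
gripper_width: 0.0005
```

step_arm --rows '[0, 0, -0.3, 0, 0, 0, 0, 0, 0, 0, 0, 0, 0, 0, 0, 0, 0, 0, 0, 0, 0]'

```text
clock: 14.2
position: [0.7041, 0.2763, 0.1304]
eef_rot: [2.026, 0.356, -2.035]
wrist_force: [-0.5, 0.1, 0.4]
gripper_width: 0.0003
```

Run:
```python
from go import *
case_now();plan(w(.126,.038,.077),toolR(.3466,0,1));chk()
d=snap('wrist','wrist8.png');d=snap('side','side11.png');im=d['img'][230:400,110:310];cv2.imwrite('pics/side11c.png',cv2.resize(im,None,fx=4,fy=3.5,interpolation=cv2.INTER_CUBIC))
```

```text
tcp case [0.126  0.038  0.1304]
t 14.2 dpos units [ 0.   -0.   -2.14] rotvec [ 0.003 -0.004 -0.003] rows>= 2.1 F [-0.5  0.1  0.4] w 0.0003
t 14.2 pos [0.7041 0.2763 0.1304] F [-0.5  0.1  0.4] Mo [-0.02 -0.02  0.01] w 0.0003
toolx [-0.004 -0.003 -1.   ] tooly [ 0.342 -0.94   0.001] yaw of y -2.7923 q [-0.03  0.84 -0.66  1.3   0.52  1.17 -1.95]
```

View pics/side11c.png

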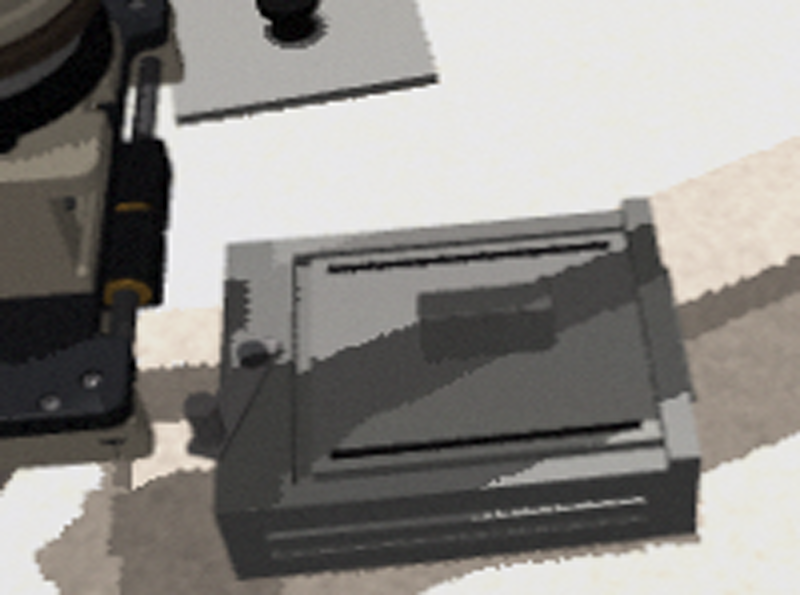

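step_arm --rows '[0, 0, -0.7, 0, 0, 0, 0, 0, 0, -0.7, 0, 0, 0, 0, 0, 0, -0.7, 0, 0, 0, 0, 0, 0, 0, 0, 0, 0, 0, -0.1, -0.035, 0, 0, 0, 0, 0, -0.2, -0.07, 0, 0, 0, 0, 0, -0.2, -0.07, 0, 0, 0, 0, 0, 0, 0, 0, 0, 0, 0, 0]'

```text
clock: 14.97
position: [0.692, 0.2731, 0.0804]
eef_rot: [2.03, 0.358, -2.031]
wrist_force: [0.3, 1.1, -0.1]
gripper_width: 0.0004
```

Run:
```python
from go import *
case_now();plan(w(.070,.038,.077),toolR(.3466,0,1))
d=snap('wrist','wrist9.png');d=snap('side','side12.png');im=d['img'][230:400,110:310];cv2.imwrite('pics/side12c.png',cv2.resize(im,None,fx=4,fy=3.5,interpolation=cv2.INTER_CUBIC))
```

```text
tcp case [0.1134 0.0392 0.0804]
t 14.97 dpos units [-1.62 -0.64 -0.14] rotvec [ 0.001 -0.    -0.003] rows>= 1.6 F [ 0.3  1.1 -0.1] w 0.0004
```

View pics/side12c.png

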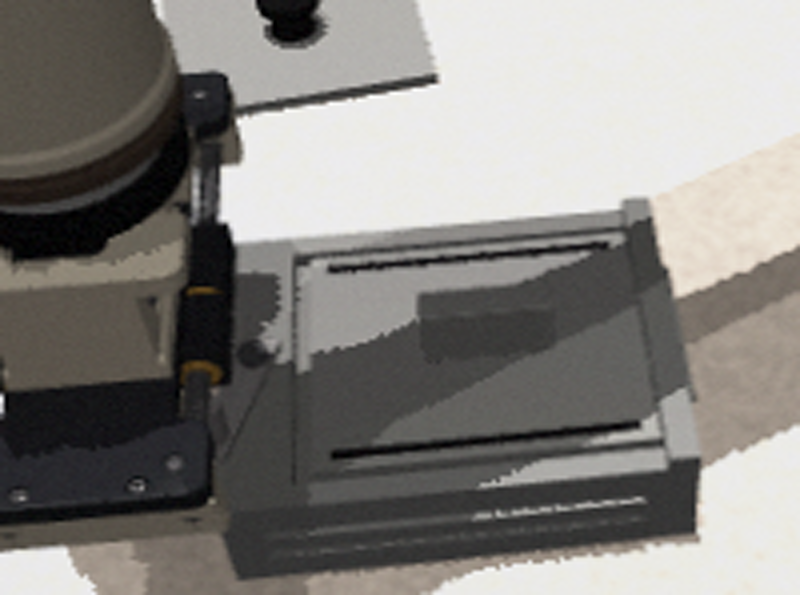

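View pics/wrist9.png

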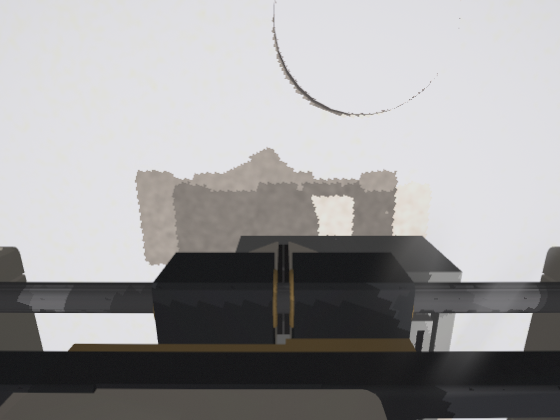

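step_arm --rows '[-0.2, -0.08, -0.05, 0, 0, 0, 0, -0.2, -0.08, 0, 0, 0, 0, 0, -0.2, -0.08, 0, 0, 0, 0, 0, -0.2, -0.08, 0, 0, 0, 0, 0, -0.2, -0.08, 0, 0, 0, 0, 0, -0.2, -0.08, 0, 0, 0, 0, 0, -0.2, -0.08, 0, 0, 0, 0, 0, -0.2, -0.08, 0, 0, 0, 0, 0]'

```text
clock: 15.73
position: [0.6549, 0.2527, 0.0775]
eef_rot: [2.032, 0.35, -2.028]
wrist_force: [12.7, -5.9, -4.1]
gripper_width: 0.0004
```

Run:
```python
from go import *
case_now();plan(w(.070,.038,.077),toolR(.3466,0,1))
d=snap('wrist','wrist10.png');d=snap('side','side13.png');im=d['img'][230:400,110:310];cv2.imwrite('pics/side13c.png',cv2.resize(im,None,fx=4,fy=3.5,interpolation=cv2.INTER_CUBIC))
```

```text
tcp case [0.0717 0.0326 0.0775]
t 15.73 dpos units [-0.14  0.18 -0.02] rotvec [ 0.006  0.003 -0.001] rows>= 0.2 F [12.7 -5.9 -4.1] w 0.0004
```

View pics/side13c.png

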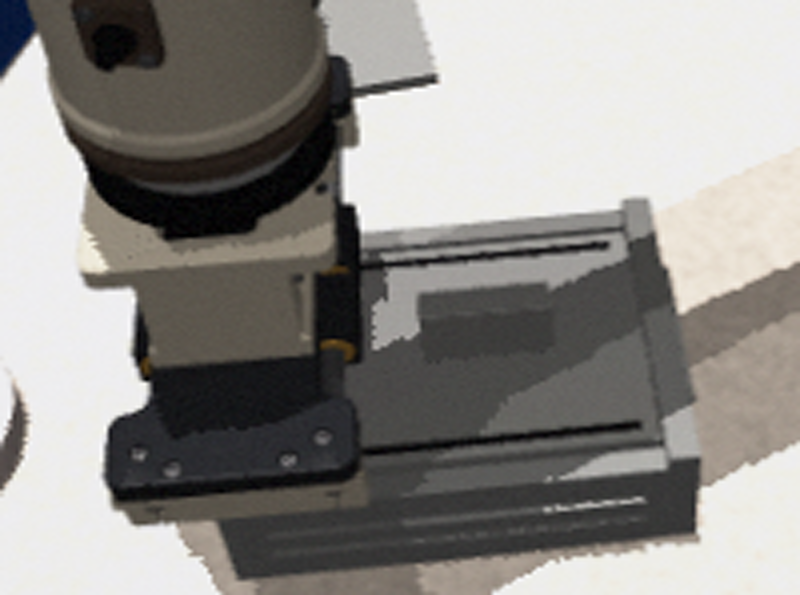

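View pics/wrist10.png

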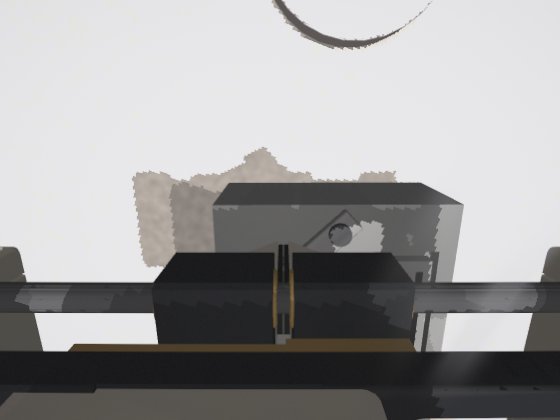

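The push reached about φ≈2.3 and then jammed on pad friction (about 13 N). I'll back off, lift, and finish from the +y side, following the arc.

step_arm --rows '[0.15, 0.05, 0, 0, 0, 0, 0, 0.15, 0.1, 0.2, 0, 0, 0, 0, 0, 0, 0.6, 0, 0, 0, 0, 0, 0, 0.8, 0, 0, 0, 0, 0, 0, 0.8, 0, 0, 0, 0, 0, 0, 0.6, 0, 0, 0, 0, 0, 0, 0, 0, 0, 0, 0, 0, 0, 0, 0, 0, 0, 0]'

```text
clock: 16.5
position: [0.6601, 0.2609, 0.1543]
eef_rot: [2.03, 0.357, -2.031]
wrist_force: [0.3, 0.6, 0.5]
gripper_width: 0.0004
```

Run:
```python
from go import *
case_now()
d=snap('wrist','wrist11.png');np.savez('/tmp/wrist11.npz',**d);d=snap('side','side14.png');np.savez('/tmp/side14.npz',**d);im=d['img'][230:400,110:310];cv2.imwrite('pics/side14c.png',cv2.resize(im,None,fx=4,fy=3.5,interpolation=cv2.INTER_CUBIC))
print(arm.find_in('side','button_peg')[:1])
```

```text
tcp case [0.0793 0.0385 0.1543]
[{'at': [345.3, 189.1], 'confidence': 0.41}]
```

View pics/side14c.png

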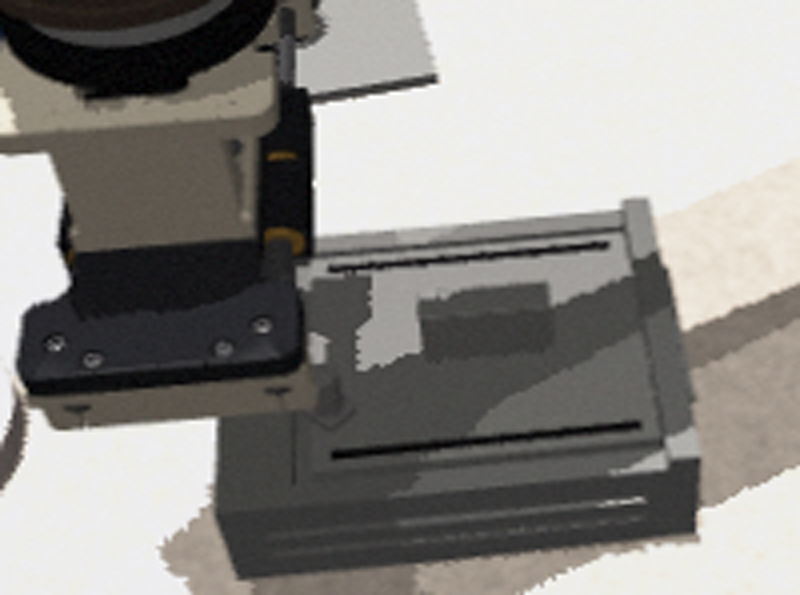

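View pics/wrist11.png

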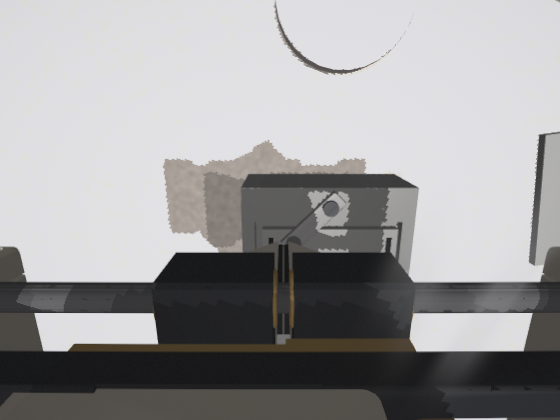

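```bash
cat >> go.py <<'E'
def pixcase(d,u,v,z):
    T=np.array(d['T']);xd=(u-d['cx'])/d['fx'];yd=(v-d['cy'])/d['fy'];a,b=xd,yd
    for _ in range(20):
        s=1+d['k1']*(a*a+b*b);a=xd/s;b=yd/s
    r=T[:3,:3]@[a,b,1];p=T[:3,3]+(z-T[2,3])/r[2]*r;C,S=np.cos(CASE[2]),np.sin(CASE[2])
    q=p[:2]-np.array(CASE[:2]);return np.array([C*q[0]+S*q[1],-S*q[0]+C*q[1]])
E
python3 - <<'E'
from go import *
d=dict(np.load('/tmp/wrist11.npz'))
p=pixcase(d,293,242,.0925);print('peg',p,np.arctan2(p[1],p[0]-.0825),'pivot',pixcase(d,331,208,.07))
e=pixcase(d,335,193,.0675)-pixcase(d,282,241,.0675);print('bar edge dir',np.arctan2(-e[1],-e[0]))
plan(w(.05,.068,.12),toolR(.3466,0,1))
pts=[(.05,.068,.12),(.05,.068,.077)]+[(.0825+.04*np.cos(f),.04*np.sin(f)+.025,.077) for f in (2.36,2.6,2.85,3.14)]
P=np.array([w(*a) for a in pts]);print((np.diff(P,axis=0)/.025).round(3));print(pts)
E
```

```text
peg [0.06438084 0.03010878] 2.1125309564470145 pivot [0.08289133 0.00094134]
bar edge dir 2.343494413342907
t 16.65 dpos units [-1.45  0.77 -1.25] rotvec [ 0.003 -0.004 -0.003] rows>= 1.5 F [-0.9  0.4 -0.4] w 0.0006
[[ 0.     0.    -1.72 ]
 [ 0.356 -0.502  0.   ]
 [-0.119 -0.364  0.   ]
 [-0.028 -0.398  0.   ]
 [ 0.092 -0.453  0.   ]]
[(0.05, 0.068, 0.12), (0.05, 0.068, 0.077), (np.float64(0.054108297745515184), np.float64(0.053176430630807056), 0.077), (np.float64(0.04822444986524211), np.float64(0.04562005487285857), 0.077), (np.float64(0.044188510497876386), np.float64(0.03649912049370178), 0.077), (np.float64(0.04250005073089842), np.float64(0.025063706116659475), 0.077)]
```

step_arm --rows '[-0.63, 0.42, 0, 0, 0, 0, 0, -0.63, 0.42, 0, 0, 0, 0, 0, 0, 0, 0, 0, 0, 0, 0, 0, 0, -0.9, 0, 0, 0, 0, 0, 0, -0.9, 0, 0, 0, 0, 0, 0, -0.7, 0, 0, 0, 0, 0, 0, -0.4, 0, 0, 0, 0, 0, 0, 0, 0, 0, 0, 0]'

```text
clock: 17.32
position: [0.6262, 0.2794, 0.0762]
eef_rot: [2.021, 0.354, -2.039]
wrist_force: [0.4, -1.0, 0.4]
gripper_width: 0.0006
```

Run:
```python
from go import *
case_now();plan(w(.055,.055,.077),toolR(.3466,0,1))
d=snap('wrist','wrist12.png');d=snap('side','side15.png');im=d['img'][230:400,110:310];cv2.imwrite('pics/side15c.png',cv2.resize(im,None,fx=4,fy=3.5,interpolation=cv2.INTER_CUBIC))
```

```text
tcp case [0.0538 0.0675 0.0762]
t 17.32 dpos units [ 0.22 -0.45  0.03] rotvec [ 0.005 -0.008 -0.003] rows>= 0.5 F [ 0.4 -1.   0.4] w 0.0006
```

View pics/wrist12.png

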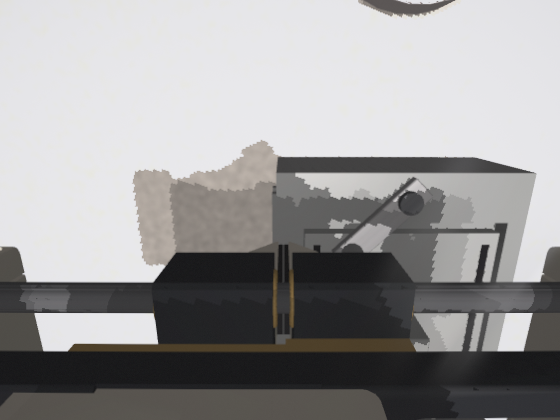

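step_arm --rows '[0.11, -0.23, 0, 0, 0, 0, 0, 0.11, -0.23, 0, 0, 0, 0, 0, -0.06, -0.18, 0, 0, 0, 0, 0, -0.06, -0.18, 0, 0, 0, 0, 0, -0.02, -0.2, 0, 0, 0, 0, 0, -0.01, -0.2, 0, 0, 0, 0, 0, 0, 0, 0, 0, 0, 0, 0]'

```text
clock: 18.0
position: [0.6295, 0.2496, 0.0805]
eef_rot: [2.028, 0.355, -2.034]
wrist_force: [-2.8, 0.8, 3.6]
gripper_width: 0.0003
```

Run:
```python
from go import *
case_now();plan(w(.0425,.025,.077),toolR(.3466,0,1))
d=snap('wrist','wrist13.png');d=snap('side','side16.png');im=d['img'][230:400,110:310];cv2.imwrite('pics/side16c.png',cv2.resize(im,None,fx=4,fy=3.5,interpolation=cv2.INTER_CUBIC))
```

```text
tcp case [0.0467 0.0383 0.0805]
t 18.0 dpos units [ 0.02 -0.56 -0.14] rotvec [ 0.003 -0.003 -0.002] rows>= 0.6 F [-2.8  0.8  3.6] w 0.0003
```

View pics/wrist13.png

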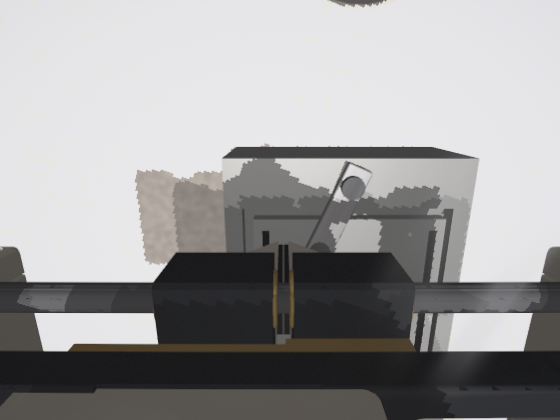

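The bar has swung further: pivot at (352,188), peg near (319,250), about 2.65 rad. Continuing.

step_arm --rows '[0.02, -0.18, -0.03, 0, 0, 0, 0, 0.04, -0.2, -0.03, 0, 0, 0, 0, 0.05, -0.2, 0, 0, 0, 0, 0, 0.05, -0.2, 0, 0, 0, 0, 0, 0, 0, 0, 0, 0, 0, 0]'

```text
clock: 18.52
position: [0.6325, 0.2349, 0.0783]
eef_rot: [2.029, 0.365, -2.035]
wrist_force: [-2.9, 8.7, -0.3]
gripper_width: 0.0005
```

Run:
```python
from go import *
case_now();plan(w(.0425,.025,.077),toolR(.3466,0,1))
d=snap('wrist','wrist14.png');np.savez('/tmp/wrist14.npz',**d)
```

```text
tcp case [0.0445 0.0235 0.0783]
t 18.52 dpos units [-0.1   0.03 -0.05] rotvec [-0.004 -0.004 -0.005] rows>= 0.1 F [-2.9  8.7 -0.3] w 0.0005
```

View pics/wrist14.png

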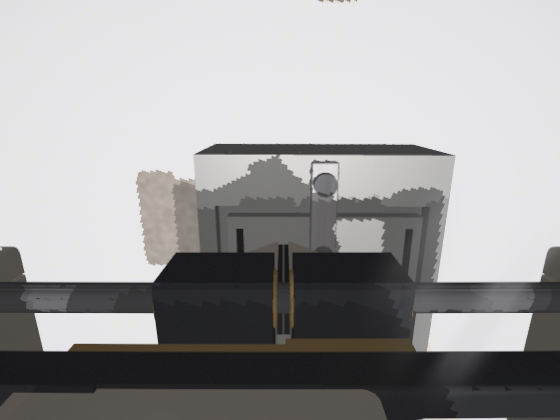

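The bar now points straight across and is against its stop (9 N). Backing off and lifting clear.

step_arm --rows '[-0.1, 0.28, 0, 0, 0, 0, 0, -0.1, 0.28, 0, 0, 0, 0, 0, 0, 0, 0.5, 0, 0, 0, 0, 0, 0, 1, 0, 0, 0, 0, 0, 0, 1, 0, 0, 0, 0, 0, 0, 1, 0, 0, 0, 0, 0, 0, 1, 0, 0, 0, 0, 0, 0, 1, 0, 0, 0, 0]'

```text
clock: 19.23
position: [0.6294, 0.2439, 0.218]
eef_rot: [2.029, 0.354, -2.033]
wrist_force: [0.2, -0.6, 0.4]
gripper_width: 0.0005
```

step_arm --rows '[-0.9, -0.6, 0.5, 0, 0, 0, 0, -0.9, -0.6, 0.5, 0, 0, 0, 0, -0.9, -0.6, 0.3, 0, 0, 0, 0, -0.9, -0.6, 0, 0, 0, 0, 0, -0.5, -0.3, 0, 0, 0, 0, 0, 0, 0, 0, 0, 0, 0, 0, 0, 0, 0, 0, 0, 0, 0]'

```text
clock: 19.82
position: [0.5271, 0.1762, 0.2496]
eef_rot: [2.03, 0.353, -2.032]
wrist_force: [0.4, 0.5, 0.2]
gripper_width: -0.0
```

Run:
```python
from go import *
case_now();chk()
d=snap('wrist','wrist15.png');np.savez('/tmp/wrist15.npz',**d);print(arm.find_in('wrist','button_peg')[:1])
d=snap('side','side17.png');im=d['img'][230:400,110:310];cv2.imwrite('pics/side17c.png',cv2.resize(im,None,fx=4,fy=3.5,interpolation=cv2.INTER_CUBIC))
d=snap('top','top5.png')
```

```text
tcp case [-0.0745  0.0041  0.2496]
t 19.82 pos [0.5271 0.1762 0.2496] F [0.4 0.5 0.2] Mo [ 0.   -0.04 -0.01] w -0.0
toolx [ 0.    -0.004 -1.   ] tooly [ 0.341 -0.94   0.004] yaw of y -2.794 q [ 0.28  0.38 -0.82  1.76  0.31  1.14 -1.86]
[{'at': [39.4, 281.5], 'confidence': 0.68}]
```

View pics/wrist15.png

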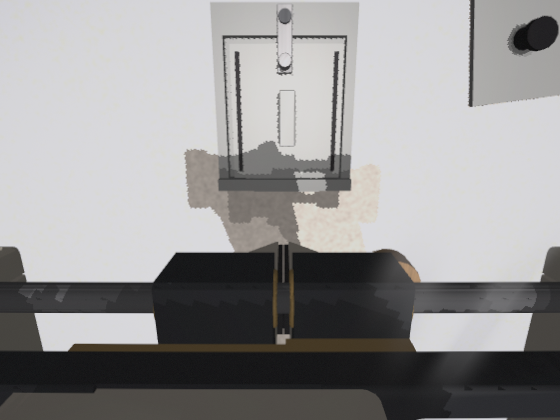

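View pics/side17c.png

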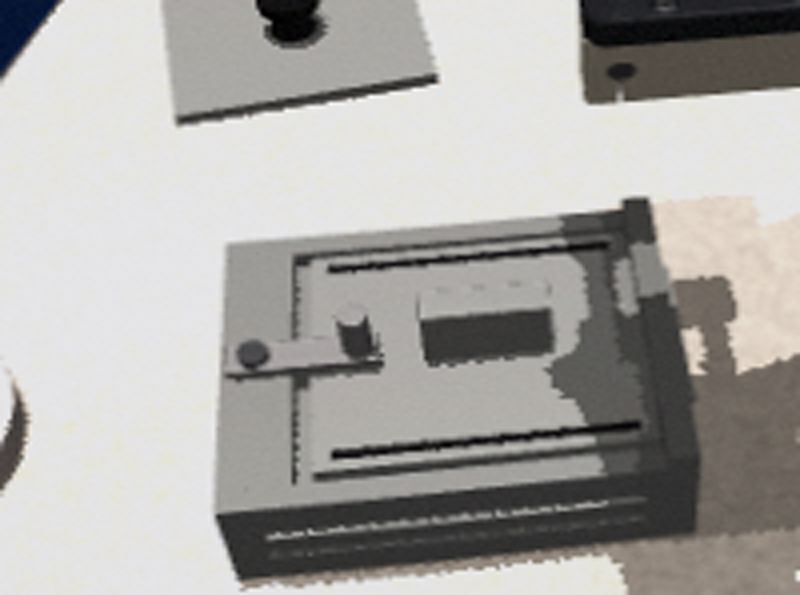

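View pics/top5.png

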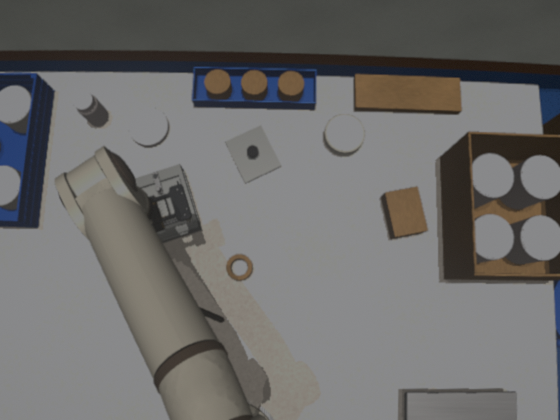

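The lid lies flat, the bar points straight across (pivot (285,15), peg (285,60) in the wrist view), and the bystanders are where they were. One last numeric check, then hand in.

Run:
```python
from go import *
d=dict(np.load('/tmp/wrist15.npz'))
p=pixcase(d,284.5,60,.0925);v=pixcase(d,285,15.5,.071);print('peg',p,'pivot',v,'angle',np.arctan2(p[1]-v[1],p[0]-v[0])%(2*np.pi))
W=cloud(d);q=W-np.array([CASE[0],CASE[1],0]);C,S=np.cos(CASE[2]),np.sin(CASE[2]);L=np.stack([C*q[...,0]+S*q[...,1],-S*q[...,0]+C*q[...,1],q[...,2]],-1)
m=(np.abs(L[...,0])<.06)&(np.abs(L[...,1])<.05)&(np.abs(L[...,2]-.058)<.012)&~((np.abs(L[...,1])<.018)&(L[...,0]>-.04))
P=L[m];A=np.c_[P[:,:2],np.ones(len(P))];c,*_=np.linalg.lstsq(A,P[:,2],rcond=None);print('lid plane',len(P),c.round(4))
s=arm.state();print(s['wrist_force'].round(1),s['clock'])
arm.hand_in()
```

```text
peg [0.04208695 0.00106702] pivot [0.08221146 0.00052163] angle 3.128001165494601
lid plane 8535 [-0.0008  0.0007  0.0579]
[0.2 0.9 0.2] 20.0167
the job is handed in; nothing more can be done
```

The case is closed and the turn-button locks it. I handed the job in at about 20 s of the 61 s allowed; it reports no verdict, so what follows is my own checks.

**What I did:**
- I gripped the tongue lid by its rib and tilted it 0.25 rad. I fed the tongue about 11–13 mm into the slot, then swung the lid down flat and released it.
- I turned the button in two pushes with the shut fingers. The first jammed on friction at about 2.3 rad, with about 14 N on the wrist. I backed off and pushed from the other side until the bar met its stop.

**Last checks:**
- **Lid:** its top is level within 0.001 rad at 57.9 mm, where a seated lid should be at 58 mm. The tongue was about 13.7 mm deep by the arm's own pose when I let go. After that I checked the seating only from the lid's level and the pictures.
- **Button:** it measures 3.13 rad, with the peg within about 1 mm of where it belongs.
- **Arm:** nothing was touching it and the wrist force was about 1 N.
- **Bystanders:** the plain lid, tape core and small carton look unmoved in the final top picture, by eye only.

**Disagreements:**
- **Lid start position:** the fixed cameras and the wrist camera differed by about 5 mm. I used the wrist camera, and the grasp came out centred.
- **Arm position readings:** these wandered by 1–3 mm during the insertion, which stayed within the slot's clearance.

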